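# Mark the base plates in the lab press

### The job

Take every white base plate out of the grey storage rack and stand it fully home in a slot of the marking press. When they are all in, let go of them, push the press's sprung lever down to its stop and let it come all the way back up; then move every plate from the press to the wooden delivery tray, each upright and fully home in a slot, leaving the mug and the jars where they are.

Things in the scene. Friction and masses are not known exactly. Their poses are not given: they have to be found in the camera images.
- plateA: one of up to four identical white model base plates, 8 mm thick (its x), 70 mm wide (its y), 80 mm tall (its z), 80 g; origin at the centre of its lower edge. Starts upright in a slot of the rack. Absent in some starts (then None)
- plateB: one of up to four identical white model base plates, 8 mm thick (its x), 70 mm wide (its y), 80 mm tall (its z), 80 g; origin at the centre of its lower edge. Starts upright in a slot of the rack. Absent in some starts (then None)
- plateC: one of up to four identical white model base plates, 8 mm thick (its x), 70 mm wide (its y), 80 mm tall (its z), 80 g; origin at the centre of its lower edge. Starts upright in a slot of the rack. Absent in some starts (then None)
- plateD: one of up to four identical white model base plates, 8 mm thick (its x), 70 mm wide (its y), 80 mm tall (its z), 80 g; origin at the centre of its lower edge. Starts upright in a slot of the rack. Absent in some starts (then None)
- rack: fixed grey plastic storage rack, 210 x 90 mm, 50 mm tall, with four slots along its y, 12 mm wide, 90 long, open-ended, 35 deep, mouths rounded 4 mm, at x = -75, -25, 25 and 75 mm; slot floors 15 mm above its origin, which is the centre of its underside. z up
- tray: loose wooden tray, 210 x 90 mm (242 over its end grips), 47 tall, 0.9 kg; four slots along its y, 12 mm wide, 90 long, open-ended, 35 deep, mouths rounded 4 mm, at x = -75, -25, 25 and 75 mm; slot floors 12 mm above its origin, which is the centre of its underside. z up. Empty at the start. Rack and tray stand either side of the press, either way round
- press: fixed bench marking press: a metal bed nearer the robot, a blue housing (115 mm tall, x = 108 to 178 mm) behind; in the bed four slots along its y, 12 mm wide, 90 long, open-ended, 35 deep, mouths rounded 4 mm, at x = -75, -25, 25 and 75 mm; slot floors 30 mm above its origin, which is the underside below the middle of the bed. z up. Its lever is at its side, at y = -84 mm
- lever_handle (a point): centre of the lever's round black cross-handle, 24 mm in diameter and 56 mm long, its axis along the press's y. The handle is on a 150 mm arm hinged at x = 135, y = -84, z = 85 mm in the press frame, points towards the robot (the press's -x) and rises 30 degrees above level at rest; the handle's centre is at y = -104 mm in the press frame
- lever_arm (a joint): angle of the press lever (rad): 0 at rest (arm 30 degrees above level), grows as the handle is pushed down, stop at 0.65 (arm about 7 degrees below level). A spring resists, about 3 N at the handle at rest and 7 N at the stop, and returns it to 0 when let go
- mug: yellow mug, 90 mm wide, 75 mm tall, a bystander; origin at the centre of its underside
- jar1: small powder jar, 44 mm wide, 45 mm tall, a bystander; origin at the centre of its underside
- jar2: larger powder jar, 56 mm wide, 55 mm tall, a bystander; origin at the centre of its underside
There are look-alikes about, which are no part of the job. Leave any blue look-alike of the plateC alone.

How it is judged:
By the outcome, as a careful person would: the job done as asked, in the order asked, and still so for the second after the job is handed in, with the robot touching nothing.
Of plateA, plateB, plateC, plateD only 3 to 4 are there at a start; the rules pass over those that are not, and their reading is None.
At some moment in a run one of tray may be knocked a few centimetres aside while the robot is not near it.
It also fails if it takes over 210 s, if anything falls off the work surface, if the arm or the gripper's body presses on something with over 40 N, if the wrist force passes 120 N, or if a joint passes its speed limit or range.

### The arm

A 6-joint arm with a two-finger parallel gripper is mounted at the origin on the work surface. World frame = base frame: x ahead of the robot, y to its left, z up, the work surface at z = 0. Lengths are in m, angles in degrees, forces in N, time in s.
With the tool pointing down it reaches from about 0.4 to 0.825 m from the base axis. Payload 7 kg.
Tool frame: the origin (TCP) lies midway between the tips of the shut fingers; the grasp point (between the pads) lies 19 mm behind it; x points along the fingers, z is the direction in which the jaws open and shut, and the axes are right-handed (so a half turn about x gives the same grasp; the last joint's range is limited). The gripper opens to 88 mm and grips with 3 to 60 N. Pads are 19 mm wide; open, the fingers measure 130 mm over their backs; the gripper's body (78 mm by 193 mm) begins 47 mm behind the grasp point.
Start: joints at [86.293, 20.546, 0.682, 0, -70.136, -16.507], TCP at [0.233, 0.633, 0.204] pointing down, gripper open.
Joint ranges: [-176.03, 176.03], [-82.01, 121.73], [-58.28, 71.71], [-173.87, 95.51], [-174.79, -0.11], [-173.66, 173.66]. Speed limits (degrees/s): [136.94, 136.94, 172.46, 180, 180, 180].

### API

Orientations are given as [roll, pitch, yaw] about the fixed x, y, z axes, in that order (R = Rz(yaw) Ry(pitch) Rx(roll)).
In Python, from plant import get_state, capture, close_job gives the robot as it stands.
- The arm moves only by the tool play_rows, never from a script. Its argument "series" is one flat list of numbers, 4 for each row, row after row: the shift along the tool's x, y, z in m, then the turn about the tool's x in rad. In form: [tx, ty, tz, spin, tx, ty, tz, spin, ...]. A call has exactly 5 rows; each row shifts and turns the commanded pose from where the row before left it, along the tool's axes as they then stand; what a row does not reach is not made up. A row lasts 1/12 s, in which the tool goes at most 41.7 mm and 7.16 degrees, less where a joint would pass 70% of its speed; a pose out of reach is approached as far as the arm can. A call is refused whole if a number of a shift passes 0.0417 or a number of a turn 0.125, either way. A call with a gripper value outside its range is refused whole. "jaw" is the opening in per cent of the stroke, from 0 (shut) to 100 (fully open), set as the call begins (left out, the last holds). The fingers move at their own pace and stop on an object; "squeeze" is the grip in N (left out, the last holds). Time passes only in rows, so rows that do not move let the fingers close, or fill a call up. It gives the time, the measured TCP pose, the force and the opening at its end, in the units of the state.
- get_state(): the state, without advancing time (a new reading comes with each control period).
- capture(name): name is "side" or "top"; returns a dict with "img" (384x512x3 uint8, blue, green, red), "K" (3x3 intrinsics, pixels), "world_from_camera" (4x4, takes a point from camera to world coordinates). Camera axes: x right, y down, z forward; pixel columns grow to the right and rows downward; lengths in m; the calibration is good to about 2 mm. A picture is of the moment at which its call begins. There is no depth.
- close_job(): hands the job in, once; it reports no verdict.
The state is a dict: "time_s": time; "joints": joint angles; "qd": joint speeds; "joint_torque": joint torques, N m; "tcp_pos": TCP position; "eef_rot": TCP orientation; "contact_force": force on the tool from outside, world axes, zero at the start; "moment": the same for the moment, N m; "gripper_width": finger opening in m.
Only numpy, scipy, OpenCV 4.12 (cv2) and the standard library are available. Lean on these libraries where they do the work, as an engineer would, in place of code of your own. Each camera call takes 0.05 s, during which the arm holds its last target.

## Working session

There is one attempt and no reset: what is moved stays moved. The work goes in short steps, Python scripts to look and compute and a tool call to move; the robot and the scene stay as the last step left them, time stands still between calls to the robot, and variables do not carry over. Pictures are saved under pics/ and viewed, and the job is handed in when it is done.

Besides the shell and the picture viewer there is one more tool, called after ">>>" by a JSON object that holds its "method" and its "body". play_rows: Moves the arm, as the interface text tells. Its arguments: {"type":"object","properties":{"series":{"type":"array","items":{"type":"number"}},"jaw":{"type":"number"},"squeeze":{"type":"number"}},"required":["series"]}

```bash
mkdir -p pics
python3 - <<'E'
from plant import *
import cv2,numpy as np
s=get_state()
for k,v in s.items(): print(k,np.round(v,4))
for n in("top","side"):
    c=capture(n); cv2.imwrite(f"pics/{n}0.png",c["img"]); print(n,c["K"].round(1),c["world_from_camera"].round(4))
E
```

```text
time_s 0.0
joints [ 8.62959e+01  2.05887e+01  6.33300e-01 -2.06000e-02 -7.01365e+01
 -1.65061e+01]
qd [-0.0496 -0.0523 -0.0133 -0.0109  0.0887  0.0266]
joint_torque [ 3.00000e-04 -5.82724e+01  2.93051e+01  6.99730e+00  7.00000e-03
 -2.00000e-04]
tcp_pos [0.233  0.6329 0.2033]
eef_rot [   4.605    89.9061 -105.6122]
contact_force [-0.1876 -0.1894 -0.583 ]
moment [ 0.0456 -0.0288  0.0643]
gripper_width 0.0877
top [[380.9   0.  255.4]
 [  0.  380.9 187.8]
 [  0.    0.    1. ]] [[ 0.008  -0.998   0.0632  0.5181]
 [-0.9999 -0.0073  0.0098 -0.0136]
 [-0.0093 -0.0633 -0.998   1.2469]
 [ 0.      0.      0.      1.    ]]
side [[418.4   0.  257.3]
 [  0.  418.4 191.5]
 [  0.    0.    1. ]] [[ 0.992  -0.0796  0.0983  0.4872]
 [-0.1265 -0.603   0.7876 -0.8085]
 [-0.0034 -0.7937 -0.6083  0.7457]
 [ 0.      0.      0.      1.    ]]
```

View pics/top0.png

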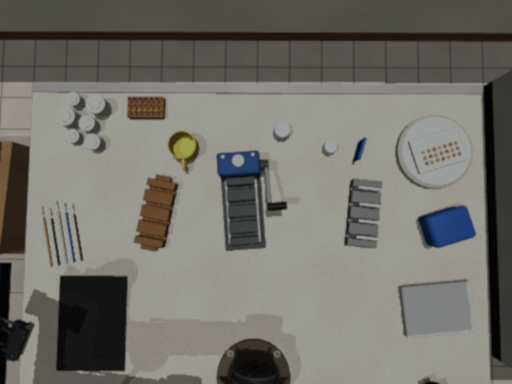

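View pics/side0.png

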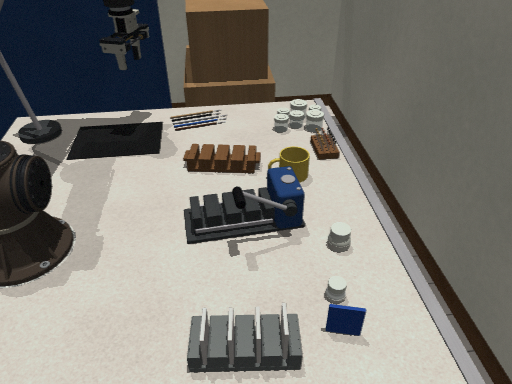

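```bash
cat > h.py <<'E'
import numpy as np,cv2
from plant import *
def ray(c,u,v,z):
    K=c["K"];T=c["world_from_camera"]
    d=T[:3,:3]@np.linalg.solve(K,[u,v,1.]); o=T[:3,3]
    return o+d*(z-o[2])/d[2]
def proj(c,p):
    T=np.linalg.inv(c["world_from_camera"]); q=T[:3,:3]@np.asarray(p)+T[:3,3]; q=c["K"]@q
    return q[:2]/q[2]
def crop(c,u0,v0,u1,v1,s,f):
    cv2.imwrite(f,cv2.resize(c["img"][v0:v1,u0:u1],None,fx=s,fy=s,interpolation=cv2.INTER_CUBIC))
E
python3 - <<'E'
from h import *
c=capture("top"); crop(c,330,120,400,260,4,"pics/rack_t.png"); crop(c,120,140,300,260,4,"pics/pt.png")
c=capture("side"); crop(c,180,290,380,384,4,"pics/rack_s.png"); crop(c,170,130,320,250,5,"pics/ps.png")
E
```

```text
(no output)
```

View pics/rack_t.png

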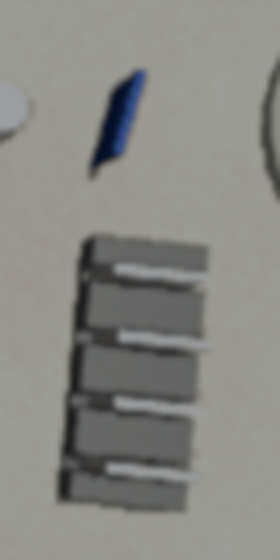

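View pics/rack_s.png

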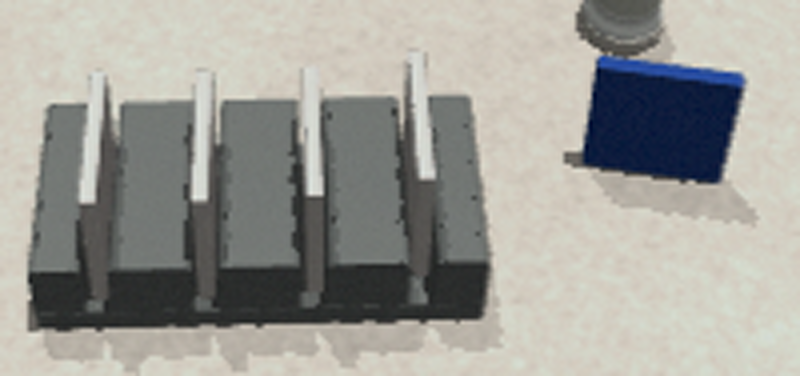

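View pics/pt.png

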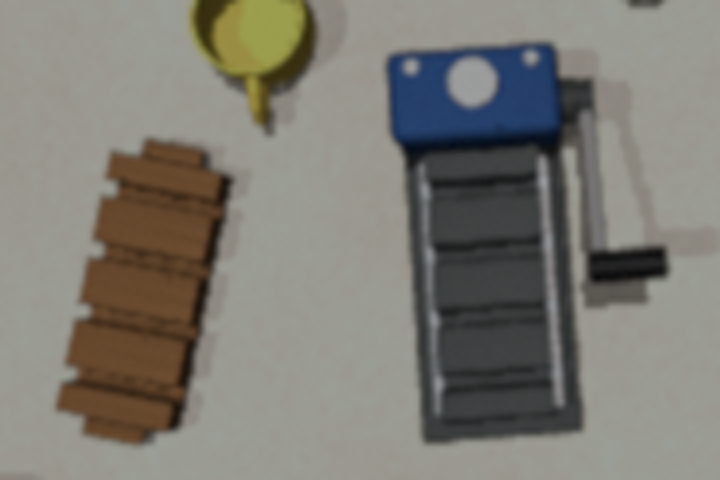

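View pics/ps.png

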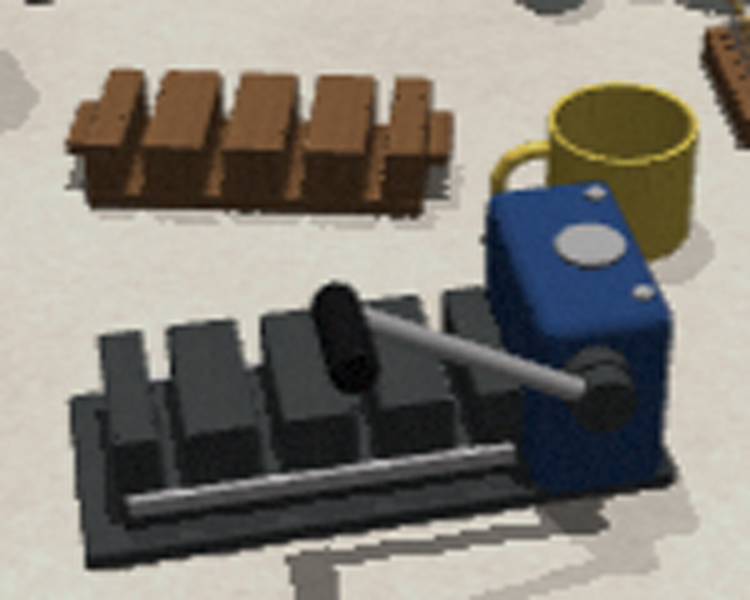

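Run:
```python
from h import *
c=capture("top"); im=c["img"]
np.save("t.npy",im)
def st(u0,v0,u1,v1,s,f,lo,hi):
    a=im[v0:v1,u0:u1].astype(float); a=np.clip((a-lo)/(hi-lo),0,1)*255
    cv2.imwrite(f,cv2.resize(a.astype(np.uint8),None,fx=s,fy=s,interpolation=cv2.INTER_NEAREST))
st(215,145,295,255,7,"pics/press_n.png",10,130)
st(340,170,390,255,7,"pics/rack_n.png",20,230)
# white mask
g=im.min(2)
for v in range(176,252): 
    pass
m=((g>175)).astype(np.uint8); m[:, :335]=0; m[:,395:]=0; m[:175]=0;m[255:]=0
n,l,s,ce=cv2.connectedComponentsWithStats(m)
print(s,ce)
print(g[190:200,345:388])
```

```text
[[     0      0    512    384 196608]] [[255.5 191.5]]
[[144 144 143 130  82  54  60  59  74  74  66  62  61  59  55  49  50  53
   57  62  66  67  67  68  70  74  82  93 101 110 113 114 114 119 127 136
  146 147 147 146 145 146 146]
 [144 143 142 130  79  40  41  64  91  95  91  89  88  87  79  63  59  58
   57  60  61  59  59  57  58  58  59  58  61  68  73  76  82  99 121 131
  140 145 147 145 143 144 144]
 [145 144 143 130  77  34  40  68  96 103 101 100 100 100  96  90  87  87
   88  88  89  87  85  85  83  81  73  63  59  62  67  70  80  96 114 120
  130 143 146 144 143 144 144]
 [145 145 143 130  77  34  40  71  97 101 101 101 101 101 101 100  99  99
   99 100 100 100  98  98  97  96  93  88  87  87  88  88  91  95 100 106
  124 142 146 145 143 145 143]
 [145 145 142 125  72  31  44  74  97 101 101 102 101 100 102 101 101 100
  100 100 101 100  99  99  99  99  99  98  99  98  98  97  96  97  97 105
  125 140 145 143 143 144 143]
 [144 143 136 107  56  32  47  78  98 101 101 101 101 102 100 101 100 100
  100 100 101 100 100  99 100  99 100 100  99  99  99  98  98  98  98 109
  129 141 143 143 144 144 144]
 [143 143 132  90  42  31  52  83  99 101 100 100 101 101 100 100 100 100
  100  99 100  99 100  99  99  99  99  99  99  98  99  98  98  97  99 110
  132 143 144 143 143 144 144]
 [145 143 132  85  39  33  56  85  99 101 101 101 101 100 101 101 101 100
  100 100 100 100  99  99  99  99  99  99  99  99  98  98  98  98  98 111
  133 143 144 144 144 144 144]
 [145 143 132  85  38  33  54  88  99 101 100 100 101 101 101 100 100 100
  100 101 100  99  99  99  98  99 100  99  99  99  98  99  98  97  99 111
  134 143 144 146 144 143 144]
 [143 143 131  83  38  33  61  93 101 101 102 102 101 101 101 101 100 100
  100 101 100 100 100 100 100  99  99  99  99  98  99  99  99  98  99 114
  137 144 145 146 144 144 146]]
```

View pics/press_n.png

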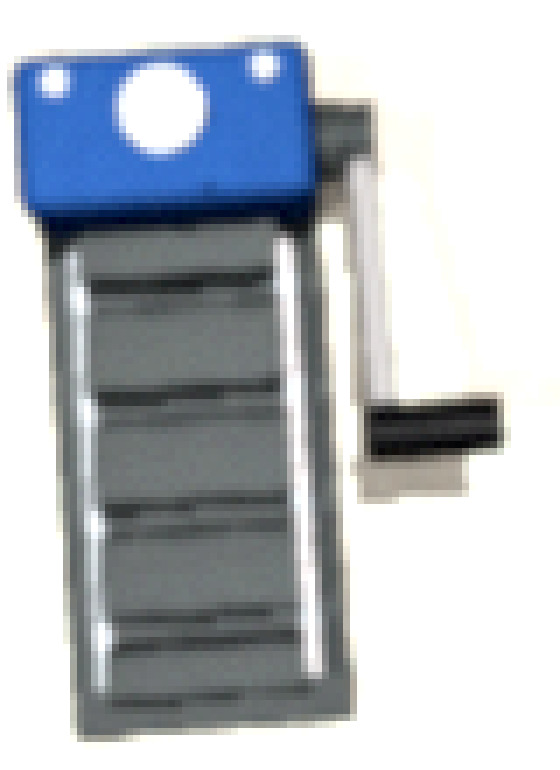

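View pics/rack_n.png

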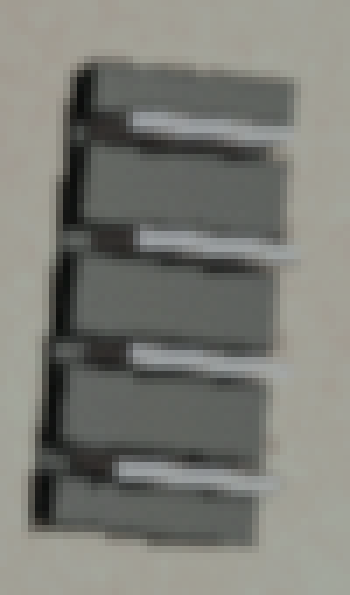

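Run:
```python
from h import *
c=capture("side"); g=c["img"].min(2)
roi=np.zeros_like(g);roi[300:345,195:300]=1
# bed has grey; plate top brightest
S=8
for th in (195,):
    big=cv2.resize(g[295:350,190:310],None,fx=S,fy=S,interpolation=cv2.INTER_CUBIC)
    m=(big>th).astype(np.uint8)
    n,l,s,ce=cv2.connectedComponentsWithStats(m)
    for i in range(1,n):
        if s[i,4]>600: print(s[i],ce[i])
    cv2.imwrite("pics/m_s.png",m*255)
ct=capture("top");gt=ct["img"].min(2)
# top: profiles along the columns at plates
for u in (362,367,372,377):
    print(u,gt[180:246,u].tolist())
```

```text
[    0     0   508   359 48600] [242.67300412  91.86364198]
[ 386    0   85   31 1594] [433.10727729  11.40777917]
[483   0  50  28 708] [508.56779661  12.84463277]
[818   0  48  21 617] [843.35980551   7.85251216]
[ 734   63   54  252 5630] [762.39342806 187.25843694]
[ 529   90   35  259 6009] [544.89399234 211.56199035]
[  72   97   70  266 6279] [103.98232203 228.57668419]
[588 125  69  23 827] [616.18258767 138.52841596]
[   0  136   72   39 1703] [ 32.18027011 153.04227833]
362 [99, 99, 101, 101, 98, 106, 139, 150, 128, 85, 53, 58, 87, 99, 100, 100, 100, 100, 100, 101, 98, 89, 99, 139, 147, 112, 67, 73, 93, 100, 100, 99, 99, 98, 100, 100, 98, 88, 77, 108, 143, 148, 108, 67, 85, 98, 99, 99, 98, 99, 99, 99, 98, 90, 72, 87, 136, 150, 130, 91, 87, 97, 98, 99, 98, 93]
367 [102, 97, 99, 99, 99, 97, 109, 141, 148, 112, 67, 58, 85, 99, 100, 100, 100, 99, 100, 101, 98, 95, 98, 134, 149, 136, 94, 62, 85, 97, 99, 99, 100, 100, 99, 99, 99, 96, 81, 86, 134, 149, 125, 82, 84, 96, 99, 98, 99, 98, 98, 98, 99, 94, 73, 56, 92, 139, 147, 112, 88, 93, 98, 97, 98, 96]
372 [114, 98, 98, 99, 98, 97, 104, 136, 149, 135, 92, 58, 61, 88, 98, 99, 99, 99, 99, 99, 99, 97, 90, 98, 138, 148, 114, 65, 55, 86, 98, 99, 99, 98, 98, 99, 99, 98, 89, 75, 94, 138, 147, 110, 70, 84, 97, 98, 98, 97, 98, 97, 98, 97, 90, 73, 82, 131, 150, 137, 98, 88, 96, 97, 97, 97]
377 [133, 106, 96, 98, 98, 97, 95, 105, 140, 148, 113, 83, 80, 90, 97, 98, 98, 98, 97, 97, 99, 98, 95, 95, 124, 145, 142, 111, 85, 88, 96, 97, 98, 98, 97, 98, 98, 98, 95, 85, 98, 138, 152, 143, 117, 100, 100, 104, 107, 109, 111, 111, 109, 108, 110, 113, 115, 119, 143, 151, 139, 132, 135, 139, 140, 140]
```

View pics/m_s.png

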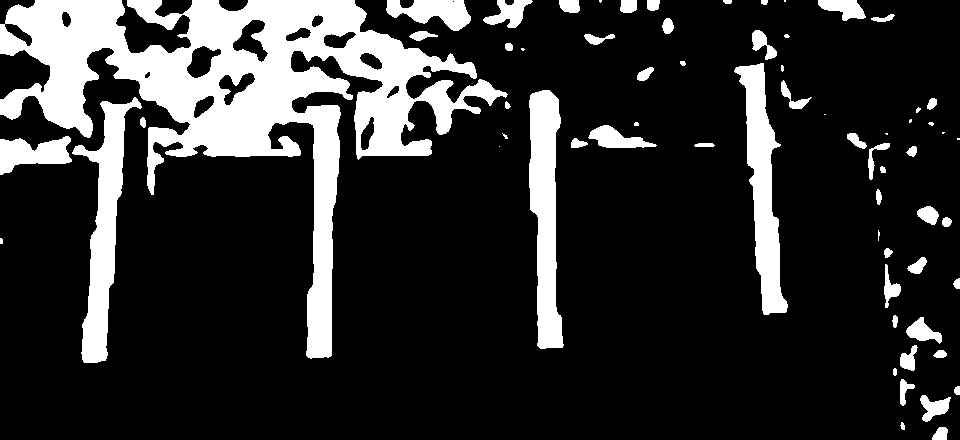

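Run:
```python
from h import *
s=capture("side");t=capture("top")
f=lambda x,y:(190+(x+.5)/8-.5,295+(y+.5)/8-.5)
P=[]
for a,b in [((113,102),(94,361)),((326,106),(319,357)),((544,92),(550,347)),((755,66),(775,313))]:
    A=ray(s,*f(*a),.095);B=ray(s,*f(*b),.095); d=A-B
    P.append((A+B)/2)
    print("side",A.round(4),B.round(4),"len",np.linalg.norm(d).round(4),"mid",((A+B)/2).round(4),"dir",np.degrees(np.arctan2(d[1],d[0])).round(1))
g=t["img"].min(2).astype(float)
for v0,p in zip((187,204,221,237),P[::-1]):
    us=np.arange(360,376);vs=[]
    for u in us:
        v=v0+(u-362)*0.11; r=np.arange(int(v)-2,int(v)+5); w=np.clip(g[r,u]-100,0,None); vs.append((w*r).sum()/w.sum())
    k=np.polyfit(us,vs,1,)
    A=ray(t,360,np.polyval(k,360),.095);B=ray(t,376,np.polyval(k,376),.095);d=A-B
    # x at y of side mid
    x=B[0]+(p[1]-B[1])/d[1]*d[0]
    print("top",A.round(4),B.round(4),"ang",np.degrees(np.arctan2(d[1],d[0])).round(1),"x at side-mid y",x.round(4),"side x",p[0].round(4))
```

```text
side [ 0.4472 -0.3077  0.095 ] [ 0.4413 -0.3759  0.095 ] len 0.0685 mid [ 0.4442 -0.3418  0.095 ] dir 85.1
side [ 0.4967 -0.3153  0.095 ] [ 0.4902 -0.3813  0.095 ] len 0.0663 mid [ 0.4935 -0.3483  0.095 ] dir 84.3
side [ 0.548 -0.318  0.095] [ 0.5407 -0.3853  0.095 ] len 0.0678 mid [ 0.5443 -0.3516  0.095 ] dir 83.8
side [ 0.5985 -0.317   0.095 ] [ 0.5911 -0.3833  0.095 ] len 0.0667 mid [ 0.5948 -0.3502  0.095 ] dir 83.6
top [ 0.5968 -0.3187  0.095 ] [ 0.5916 -0.3669  0.095 ] ang 83.8 x at side-mid y 0.5934 side x 0.5948
top [ 0.5461 -0.3183  0.095 ] [ 0.5414 -0.3663  0.095 ] ang 84.4 x at side-mid y 0.5428 side x 0.5443
top [ 0.4957 -0.3178  0.095 ] [ 0.4905 -0.3657  0.095 ] ang 83.8 x at side-mid y 0.4924 side x 0.4935
top [ 0.4462 -0.3173  0.095 ] [ 0.441  -0.3651  0.095 ] ang 83.8 x at side-mid y 0.4435 side x 0.4442
```

Run:
```python
from h import *
t=capture("top");g=cv2.cvtColor(t["img"],cv2.COLOR_BGR2GRAY)
for u in (232,238,244,250): print(u,[f"{v}:{g[v,u]}" for v in range(174,250)])
for u,v in [(232,176),(262,245)]: print(ray(t,u,v,.065).round(3))
im=t["img"][140:255,125:185].astype(float);a=np.clip(im/130,0,1)*255
cv2.imwrite("pics/tray_n.png",cv2.resize(a.astype(np.uint8),None,fx=7,fy=5*7/5,interpolation=cv2.INTER_NEAREST)[:800])
s=capture("side")
a=s["img"][175:245,175:310].astype(float);a=np.clip(a/130,0,1)*255
cv2.imwrite("pics/press_s.png",cv2.resize(a.astype(np.uint8),None,fx=5.9,fy=5.9,interpolation=cv2.INTER_NEAREST))
```

```text
232 ['174:35', '175:22', '176:13', '177:27', '178:50', '179:62', '180:63', '181:65', '182:65', '183:64', '184:52', '185:34', '186:34', '187:54', '188:60', '189:56', '190:61', '191:65', '192:64', '193:64', '194:64', '195:65', '196:65', '197:65', '198:66', '199:63', '200:52', '201:34', '202:35', '203:53', '204:55', '205:52', '206:59', '207:64', '208:64', '209:64', '210:64', '211:65', '212:64', '213:64', '214:65', '215:62', '216:52', '217:37', '218:35', '219:53', '220:55', '221:47', '222:55', '223:62', '224:63', '225:63', '226:63', '227:64', '228:64', '229:65', '230:64', '231:62', '232:55', '233:46', '234:54', '235:61', '236:55', '237:40', '238:47', '239:57', '240:62', '241:63', '242:63', '243:62', '244:53', '245:44', '246:52', '247:60', '248:61', '249:65']
238 ['174:28', '175:16', '176:17', '177:36', '178:58', '179:65', '180:66', '181:66', '182:65', '183:61', '184:43', '185:27', '186:35', '187:51', '188:50', '189:53', '190:60', '191:63', '192:65', '193:65', '194:66', '195:66', '196:65', '197:65', '198:65', '199:60', '200:45', '201:35', '202:43', '203:55', '204:51', '205:51', '206:58', 
[... 1303 characters left out ...]
4:31', '185:34', '186:50', '187:50', '188:51', '189:59', '190:64', '191:65', '192:65', '193:65', '194:66', '195:66', '196:67', '197:67', '198:63', '199:51', '200:40', '201:53', '202:58', '203:51', '204:50', '205:59', '206:64', '207:65', '208:64', '209:65', '210:65', '211:65', '212:66', '213:67', '214:64', '215:51', '216:42', '217:54', '218:60', '219:51', '220:49', '221:59', '222:64', '223:64', '224:64', '225:64', '226:66', '227:65', '228:66', '229:66', '230:64', '231:52', '232:42', '233:52', '234:56', '235:45', '236:39', '237:54', '238:62', '239:64', '240:64', '241:65', '242:64', '243:56', '244:57', '245:61', '246:62', '247:59', '248:85', '249:135']
[0.629 0.071 0.065]
[ 0.417 -0.024  0.065]
```

View pics/press_s.png

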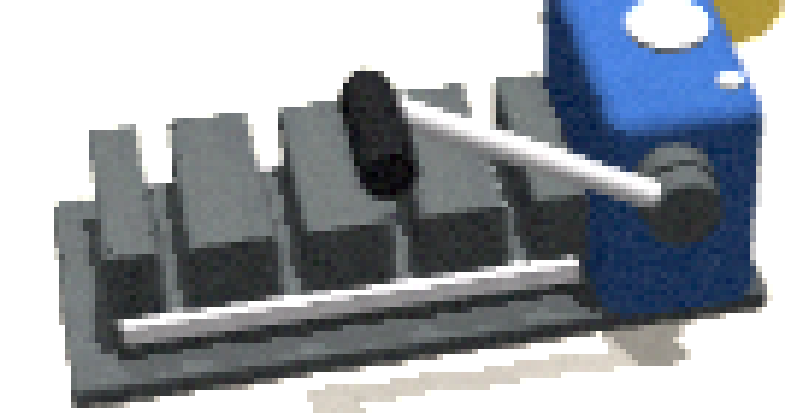

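View pics/tray_n.png

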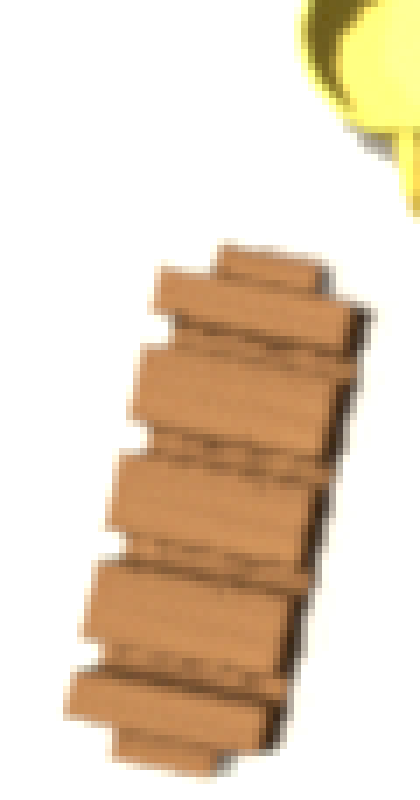

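Run:
```python
from h import *
t=capture("top");g=cv2.cvtColor(t["img"],cv2.COLOR_BGR2GRAY).astype(float)
def edges(c0s,slope,u0,us,th,z,win=5.5):
    out=[]
    for c0 in c0s:
        E1=[];E2=[]
        for u in us:
            c=c0+slope*(u-u0)
            v=np.arange(int(c-win-2),int(c+win+4)); p=np.interp(np.arange(v[0],v[-1],.1),v,g[v,u]); y=np.arange(v[0],v[-1],.1)
            lo=(p<th)&(abs(y-c)<win)
            E1.append(y[lo][0]);E2.append(y[lo][-1])
        k1=np.polyfit(us,E1,1);k2=np.polyfit(us,E2,1)
        um=np.mean(us)
        A=[(ray(t,u,np.polyval(k1,u),z)+ray(t,u,np.polyval(k2,u),z))/2 for u in(us[0],us[-1])]
        d=A[0]-A[1]
        w=np.linalg.norm(ray(t,um,np.polyval(k1,um),z)-ray(t,um,np.polyval(k2,um),z))
        print("res",np.std(E1-np.polyval(k1,us)).round(2),np.std(E2-np.polyval(k2,us)).round(2),"w",w.round(4),"mid",((A[0]+A[1])/2).round(4),"ang",np.degrees(np.arctan2(d[1],d[0])).round(2))
edges((186.8,203,218.9,234.8),-.09,238,np.arange(230,254),59,.065)
# housing top corners
b,gg,r=[t["img"][...,i].astype(int) for i in range(3)]
m=((b>r+40)&(b>60)).astype(np.uint8);m[:140]=0;m[182:]=0;m[:,:210]=0;m[:,270:]=0
cs,_=cv2.findContours(m,cv2.RETR_EXTERNAL,cv2.CHAIN_APPROX_NONE);c=max(cs,key=cv2.contourArea)
print(cv2.minAreaRect(c))
print([ (p.round(1),ray(t,*p,.115).round(4)) for p in cv2.boxPoints(cv2.minAreaRect(c))])
```

```text
res 0.15 0.3 w 0.0202 mid [0.5981 0.0411 0.065 ] ang 94.04
res 0.13 0.22 w 0.0207 mid [0.548  0.0406 0.065 ] ang 94.38
res 0.17 0.23 w 0.0209 mid [0.4978 0.0401 0.065 ] ang 94.37Traceback (most recent call last):
  File "<stdin>", line 18, in <module>
  File "<stdin>", line 11, in edges
IndexError: index 0 is out of bounds for axis 0 with size 0
```

Run:
```python
from h import *
t=capture("top");s=capture("side")
g=cv2.cvtColor(t["img"],cv2.COLOR_BGR2GRAY).astype(int)
for v in (194,210,226): print(v,g[v,222:264].tolist())
print("handle",ray(t,215+435/7-.5,145+426/7-.5,.16).round(4))
# frame: origin estimate
a=np.radians(94.3); ey=np.array([np.cos(a),np.sin(a)]); ex=np.array([ey[1],-ey[0]])
b,gg,r=[t["img"][...,i].astype(int) for i in range(3)]
m=((b>r+40)&(b>60)).astype(np.uint8);m[:140]=0;m[182:]=0;m[:,:210]=0;m[:,270:]=0
cs,_=cv2.findContours(m,cv2.RETR_EXTERNAL,cv2.CHAIN_APPROX_NONE);c=max(cs,key=cv2.contourArea)
print([ (p.round(1),ray(t,*p,.115).round(4)) for p in cv2.boxPoints(cv2.minAreaRect(c))])
# side: block front-right-top corners of the blocks (5.9x crop, off 175,175) near end
for p in [(103,258),(160,255),(188,248),(275,235),(300,230),(393,218),(415,212),(508,204),(523,199)]:
    q=ray(s,175+p[0]/5.9-.5,175+p[1]/5.9-.5,.065); print(p,q.round(4))
```

```text
194 [87, 58, 65, 93, 114, 84, 62, 62, 64, 63, 64, 65, 65, 64, 65, 66, 66, 65, 65, 66, 66, 67, 66, 67, 66, 66, 65, 66, 66, 64, 66, 64, 69, 100, 130, 103, 63, 51, 54, 81, 124, 149]
210 [139, 89, 57, 64, 91, 113, 83, 62, 63, 63, 63, 64, 64, 64, 64, 65, 65, 65, 65, 65, 65, 67, 66, 65, 66, 67, 66, 66, 65, 66, 66, 65, 64, 70, 100, 132, 115, 71, 52, 54, 76, 119]
226 [152, 138, 87, 57, 63, 89, 111, 82, 62, 62, 64, 63, 63, 64, 63, 64, 64, 64, 64, 65, 63, 65, 65, 65, 65, 66, 66, 64, 65, 65, 65, 65, 65, 64, 67, 92, 127, 126, 80, 51, 53, 66]
handle [ 0.5372 -0.0641  0.16  ]
[(array([216.8, 153.8], dtype=float32), array([0.691 , 0.1139, 0.115 ])), (array([258.1, 151.1], dtype=float32), array([ 0.7001, -0.0098,  0.115 ])), (array([259.5, 172.3], dtype=float32), array([ 0.6362, -0.0145,  0.115 ])), (array([218.2, 175.1], dtype=float32), array([0.6271, 0.1087, 0.115 ]))]
(103, 258) [ 0.4234 -0.0137  0.065 ]
(160, 255) [ 0.4471 -0.0149  0.065 ]
(188, 248) [ 0.4589 -0.0119  0.065 ]
(275, 235) [ 0.4957 -0.0083  0.065 ]
(300, 230) [ 0.5064 -0.0064  0.065 ]
(393, 218) [ 0.5463 -0.0037  0.065 ]
(415, 212) [ 0.556 -0.001  0.065]
(508, 204) [ 0.5962 -0.0009  0.065 ]
(523, 199) [0.6031 0.0016 0.065 ]
```

```bash
cat >> h.py <<'E'
from scipy.spatial.transform import Rotation as Rn
def tool():
    s=get_state(); return s,Rn.from_euler('xyz',s["eef_rot"],degrees=True).as_matrix(),np.array(s["tcp_pos"])
def go(x,y,z,jaw):
    s,R,p=tool()
    cur=np.degrees(np.arctan2(R[1,2],R[0,2]))
    d=((jaw-cur)+90)%180-90
    w=np.array([x,y,z])-p
    print("t",round(s["time_s"],2),"tcp",p.round(4),"jaw",cur.round(2),"spin",np.radians(-d).round(4),"(deg yaw",d.round(2),") j1,j6",np.round([s["joints"][0],s["joints"][5]],1),"w",round(s["gripper_width"],4),"F",np.round(s["contact_force"],1))
    print("tool delta now",(R.T@w).round(4),"after spin",((R@Rn.from_rotvec([np.radians(-d),0,0]).as_matrix()).T@w).round(4), "tilt",R[:,0].round(4))
E
python3 - <<'E'
from h import *
go(.5941,-.3502,.25,-5.9)
E
```

```text
t 0.7 tcp [0.2333 0.6334 0.2043] jaw -110.22 spin 1.321 (deg yaw -75.68 ) j1,j6 [ 86.3 -16.5] w 0.0878 F [-0.6 -0.9  0.5]
tool delta now [-0.0457  0.6785  0.7983] after spin [-0.0457  0.9413 -0.46  ] tilt [ 0.  0. -1.]
```

>>> {"method": "play_rows", "body": {"series": [-0.01,0,0,0.125,-0.01,0,0,0.125,-0.01,0,0,0.125,-0.01,0,0,0.125,-0.006,0,0,0.125], "jaw": 28, "squeeze": 25}}

```text
time_s: 1.12
tcp_pos: [0.2334, 0.6338, 0.2516]
eef_rot: [-141.0, 89.9, 72.6]
contact_force: [-0.2, 0.6, 0.3]
gripper_width: 0.0597
```

>>> {"method": "play_rows", "body": {"series": [0,0,0,0.125,0,0,0,0.125,0,0,0,0.125,0,0,0,0.125,0,0,0,0.125]}}

```text
time_s: 1.53
tcp_pos: [0.2332, 0.6334, 0.2503]
eef_rot: [-94.4, 90.0, 83.4]
contact_force: [-0.4, 0.8, 0.2]
gripper_width: 0.0277
```

>>> {"method": "play_rows", "body": {"series": [0,0,0,0.071,0,0.036,-0.0175,0,0,0.036,-0.0175,0,0,0.036,-0.0175,0,0,0.036,-0.0175,0]}}

```text
time_s: 1.95
tcp_pos: [0.2883, 0.4813, 0.25]
eef_rot: [99.4, 90.0, -86.4]
contact_force: [1.2, -0.1, -0.2]
gripper_width: 0.0244
```

>>> {"method": "play_rows", "body": {"series": [0,0.036,-0.0175,0,0,0.036,-0.0175,0,0,0.036,-0.0175,0,0,0.036,-0.0175,0,0,0.036,-0.0175,0]}}

```text
time_s: 2.37
tcp_pos: [0.3568, 0.2931, 0.2506]
eef_rot: [-114.8, 89.9, 59.4]
contact_force: [1.5, 0.3, 0.3]
gripper_width: 0.0246
```

>>> {"method": "play_rows", "body": {"series": [0,0.036,-0.0175,0,0,0.036,-0.0175,0,0,0.036,-0.0175,0,0,0.036,-0.0175,0,0,0.036,-0.0175,0]}}

```text
time_s: 2.78
tcp_pos: [0.4253, 0.105, 0.2509]
eef_rot: [-135.8, 89.9, 38.3]
contact_force: [1.8, 0.5, -0.4]
gripper_width: 0.0243
```

>>> {"method": "play_rows", "body": {"series": [0,0.036,-0.0175,0,0,0.036,-0.0175,0,0,0.036,-0.0175,0,0,0.036,-0.0175,0,0,0.036,-0.0175,0]}}

```text
time_s: 3.2
tcp_pos: [0.494, -0.0833, 0.2508]
eef_rot: [-162.3, 89.9, 11.8]
contact_force: [1.4, 0.5, 0.1]
gripper_width: 0.0246
```

>>> {"method": "play_rows", "body": {"series": [0,0.036,-0.0175,0,0,0.036,-0.0175,0,0,0.036,-0.0175,0,0,0.036,-0.0175,0,0,0.036,-0.0175,0]}}

```text
time_s: 3.62
tcp_pos: [0.5625, -0.2714, 0.2504]
eef_rot: [-179.2, 90.0, -5.1]
contact_force: [1.3, 0.5, 0.7]
gripper_width: 0.0246
```

Run:
```python
from h import *
go(.5941,-.3502,.20,174.1)
c=capture("side");cv2.imwrite("pics/s1.png",c["img"])
```

```text
t 3.62 tcp [ 0.5625 -0.2714  0.2504] jaw 174.09 spin -0.0001 (deg yaw 0.01 ) j1,j6 [-7.9  2. ] w 0.0246 F [1.3 0.5 0.7]
tool delta now [ 0.0504  0.0751 -0.0395] after spin [ 0.0504  0.0752 -0.0395] tilt [ 4.e-04 -0.e+00 -1.e+00]
```

View pics/s1.png

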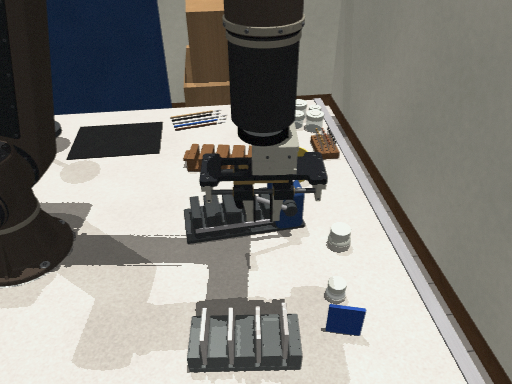

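>>> {"method": "play_rows", "body": {"series": [0,0.025,-0.0132,0,0,0.025,-0.0132,0,0,0.025,-0.0132,0,0.025,0,0,0,0.025,0,0,0]}}

```text
time_s: 4.08
tcp_pos: [0.5949, -0.3499, 0.2003]
eef_rot: [163.3, 89.8, -22.7]
contact_force: [-0.7, 1.2, -0.8]
gripper_width: 0.0244
```

>>> {"method": "play_rows", "body": {"series": [0.03,0,0,0,0.03,0,0,0,0.02,0,0,0,0,0,0,0,0,0,0,0]}}

```text
time_s: 4.5
tcp_pos: [0.5934, -0.3478, 0.1196]
eef_rot: [-0.3, 89.9, 173.8]
contact_force: [-0.2, -0.3, 0.9]
gripper_width: 0.0248
```

Run:
```python
from h import *
go(.5941,-.3502,.062,174.1)
c=capture("side");crop(c,170,230,370,384,4,"pics/s2.png")
```

```text
t 4.5 tcp [ 0.5934 -0.3478  0.1196] jaw 174.11 spin 0.0002 (deg yaw -0.01 ) j1,j6 [-14.2   8.3] w 0.0248 F [-0.2 -0.3  0.9]
tool delta now [ 0.0576  0.0023 -0.0011] after spin [ 0.0576  0.0023 -0.0011] tilt [-2.3e-03  2.0e-04 -1.0e+00]
```

View pics/s2.png

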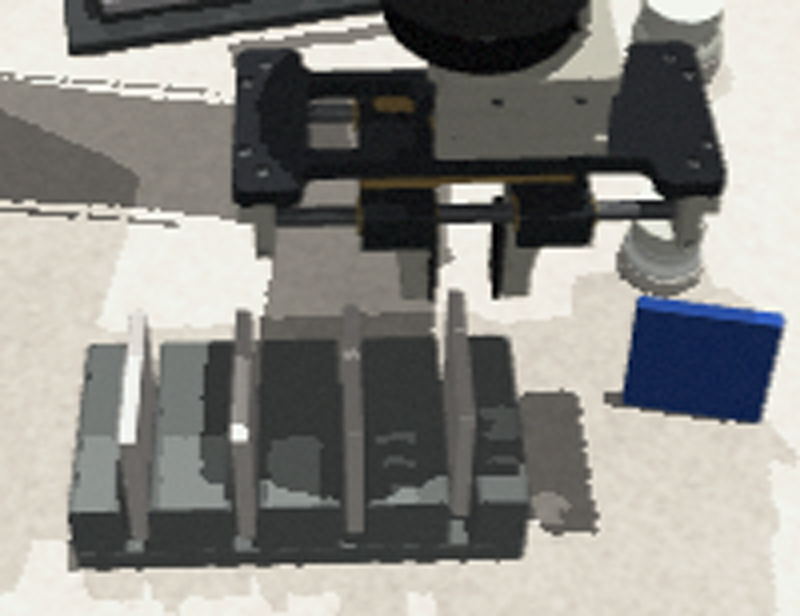

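>>> {"method": "play_rows", "body": {"series": [0.02,0.001,-0.0006,0,0.02,0.001,-0.0005,0,0.018,0,0,0,0,0,0,0,0,0,0,0]}}

```text
time_s: 4.97
tcp_pos: [0.5954, -0.3503, 0.0637]
eef_rot: [144.2, 89.9, -41.7]
contact_force: [-0.4, -1.1, -0.4]
gripper_width: 0.0249
```

>>> {"method": "play_rows", "body": {"series": [0,0,0,0,0,0,0,0,0,0,0,0,0,0,0,0,0,0,0,0], "jaw": 0, "squeeze": 25}}

```text
time_s: 5.38
tcp_pos: [0.5956, -0.3503, 0.064]
eef_rot: [159.7, 89.9, -26.2]
contact_force: [-0.1, 1.2, 6.4]
gripper_width: 0.0083
```

Run:
```python
from h import *
go(.5941,-.3502,.062,174.1)
```

```text
t 5.38 tcp [ 0.5956 -0.3503  0.064 ] jaw 174.12 spin 0.0004 (deg yaw -0.02 ) j1,j6 [-14.3   8.4] w 0.0083 F [-0.1  1.2  6.4]
tool delta now [0.0019 0.     0.0015] after spin [0.0019 0.     0.0015] tilt [ 0.0021 -0.001  -1.    ]
```

>>> {"method": "play_rows", "body": {"series": [-0.02,0,0,0,-0.04,0,0,0,-0.04,0,0,0,-0.04,0,0,0,-0.04,0,0,0]}}

```text
time_s: 5.8
tcp_pos: [0.5943, -0.3498, 0.2444]
eef_rot: [-105.6, 90.0, 68.5]
contact_force: [0.7, 0.3, 0.2]
gripper_width: 0.0079
```

>>> {"method": "play_rows", "body": {"series": [0,0,0,-0.09,0,0,0,-0.088,0,-0.03,0,0,0,-0.04,0,0,0,-0.04,0,0]}}

```text
time_s: 6.22
tcp_pos: [0.5858, -0.2397, 0.2418]
eef_rot: [-33.2, 90.0, 150.9]
contact_force: [1.1, 0.8, -0.0]
gripper_width: 0.0078
```

Run:
```python
from h import *
go(.5979,.0446,.25,184.3)
c=capture("side");cv2.imwrite("pics/s3.png",c["img"])
```

```text
t 6.22 tcp [ 0.5858 -0.2397  0.2418] jaw -175.83 spin -0.0023 (deg yaw 0.13 ) j1,j6 [-4.6  8.8] w 0.0078 F [ 1.1  0.8 -0. ]
tool delta now [-0.0081 -0.2827 -0.0327] after spin [-0.0081 -0.2826 -0.0333] tilt [-5.e-04  3.e-04 -1.e+00]
```

View pics/s3.png

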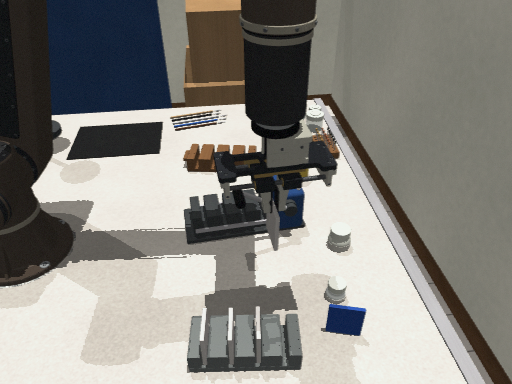

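>>> {"method": "play_rows", "body": {"series": [-0.0016,-0.036,-0.004,0,-0.0016,-0.036,-0.004,0,-0.0016,-0.036,-0.004,0,-0.0016,-0.036,-0.004,0,-0.0016,-0.036,-0.004,0]}}

```text
time_s: 6.68
tcp_pos: [0.5926, -0.0576, 0.2507]
eef_rot: [-155.7, 90.0, 28.6]
contact_force: [0.6, -0.1, -0.3]
gripper_width: 0.0077
```

>>> {"method": "play_rows", "body": {"series": [0,-0.036,-0.004,0,0,-0.036,-0.0045,0,0,-0.03,-0.004,0,0,0,0,0,0,0,0,0]}}

```text
time_s: 7.1
tcp_pos: [0.5976, 0.0451, 0.2503]
eef_rot: [-63.0, 90.0, 121.5]
contact_force: [-0.1, -0.8, -0.8]
gripper_width: 0.0075
```

Run:
```python
from h import *
go(.5979,.0446,.155,184.3)
```

```text
t 7.1 tcp [0.5976 0.0451 0.2503] jaw -175.54 spin 0.0029 (deg yaw -0.16 ) j1,j6 [ 23.  -18.5] w 0.0075 F [-0.1 -0.8 -0.8]
tool delta now [ 0.0953  0.0005 -0.0002] after spin [ 0.0953  0.0005 -0.0002] tilt [-1.e-04  2.e-04 -1.e+00]
```

>>> {"method": "play_rows", "body": {"series": [0.03,0,0,0,0.03,0,0,0,0.03,0,0,0,0.03,0,0,0,0.007,0,0,0]}}

```text
time_s: 7.52
tcp_pos: [0.5946, 0.0415, 0.1185]
eef_rot: [7.2, 89.6, -168.7]
contact_force: [-1.0, 0.5, -1.3]
gripper_width: 0.0075
```

Run:
```python
from h import *
go(.5979,.0446,.079,184.3)
c=capture("side");crop(c,170,100,370,250,4,"pics/s4.png")
go(.5979,.0446,.079,184.3)
```

```text
t 7.52 tcp [0.5946 0.0415 0.1185] jaw -175.83 spin -0.0022 (deg yaw 0.13 ) j1,j6 [ 22.7 -18.5] w 0.0075 F [-1.   0.5 -1.3]
tool delta now [ 0.0395 -0.0029 -0.0038] after spin [ 0.0395 -0.0028 -0.0038] tilt [-0.007  -0.0014 -1.    ]
t 7.57 tcp [0.5952 0.0417 0.1195] jaw -175.8 spin -0.0017 (deg yaw 0.1 ) j1,j6 [ 22.7 -18.5] w 0.0073 F [-0.7 -0.1 -2.1]
tool delta now [ 0.0405 -0.0028 -0.0031] after spin [ 0.0405 -0.0028 -0.0032] tilt [-0.0065 -0.0018 -1.    ]
```

View pics/s4.png

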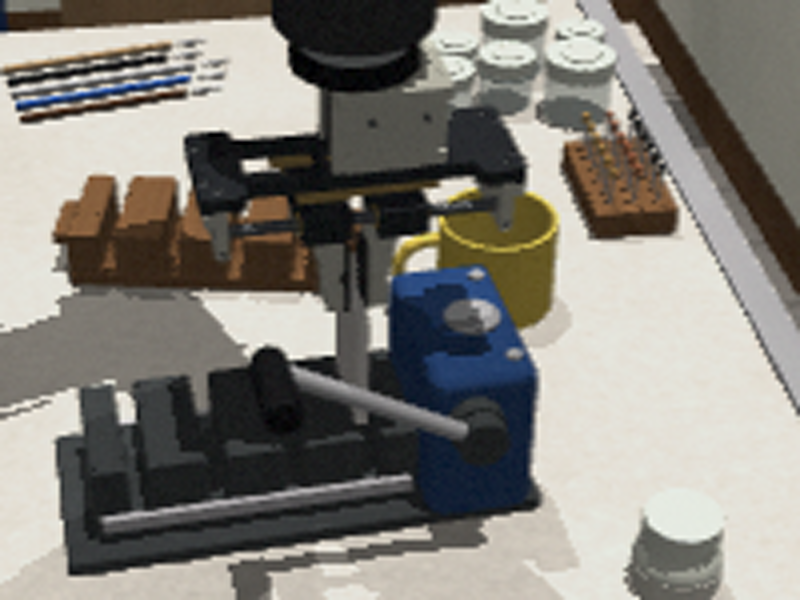

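>>> {"method": "play_rows", "body": {"series": [0,0,0,0,0,0,0,0,0,0,0,0,0,0,0,0,0,0,0,0]}}

```text
time_s: 7.98
tcp_pos: [0.5985, 0.0436, 0.1247]
eef_rot: [-164.6, 89.9, 19.7]
contact_force: [0.6, 0.5, -0.7]
gripper_width: 0.0078
```

Run:
```python
from h import *
go(.5979,.0446,.079,184.3)
```

```text
t 7.98 tcp [0.5985 0.0436 0.1247] jaw -175.7 spin 0.0001 (deg yaw -0.0 ) j1,j6 [ 22.8 -18.5] w 0.0078 F [ 0.6  0.5 -0.7]
tool delta now [ 0.0457 -0.001   0.0006] after spin [ 0.0457 -0.001   0.0006] tilt [ 2.1e-03  8.0e-04 -1.0e+00]
```

>>> {"method": "play_rows", "body": {"series": [0.01,0,0,0,0.01,0,0,0,0.01,0,0,0,0.01,0,0,0,0,0,0,0]}}

```text
time_s: 8.4
tcp_pos: [0.5966, 0.0431, 0.0803]
eef_rot: [11.2, 89.8, -164.6]
contact_force: [2.0, -0.5, -1.7]
gripper_width: 0.0074
```

>>> {"method": "play_rows", "body": {"series": [0.003,0,0,0,0.003,0,0,0,0.001,0,0,0,0,0,0,0,0,0,0,0]}}

```text
time_s: 8.82
tcp_pos: [0.5995, 0.0434, 0.0789]
eef_rot: [175.8, 89.8, 0.1]
contact_force: [-2.9, -0.2, 13.2]
gripper_width: 0.0076
```

Run:
```python
from h import *
go(.5979,.0446,.079,184.3)
c=capture("side");crop(c,170,100,370,250,4,"pics/s5.png")
```

```text
t 8.82 tcp [0.5995 0.0434 0.0789] jaw -175.64 spin 0.001 (deg yaw -0.06 ) j1,j6 [ 22.8 -18.5] w 0.0076 F [-2.9 -0.2 13.2]
tool delta now [-0.0002 -0.0013  0.0015] after spin [-0.0002 -0.0013  0.0015] tilt [ 0.0037  0.     -1.    ]
```

View pics/s5.png

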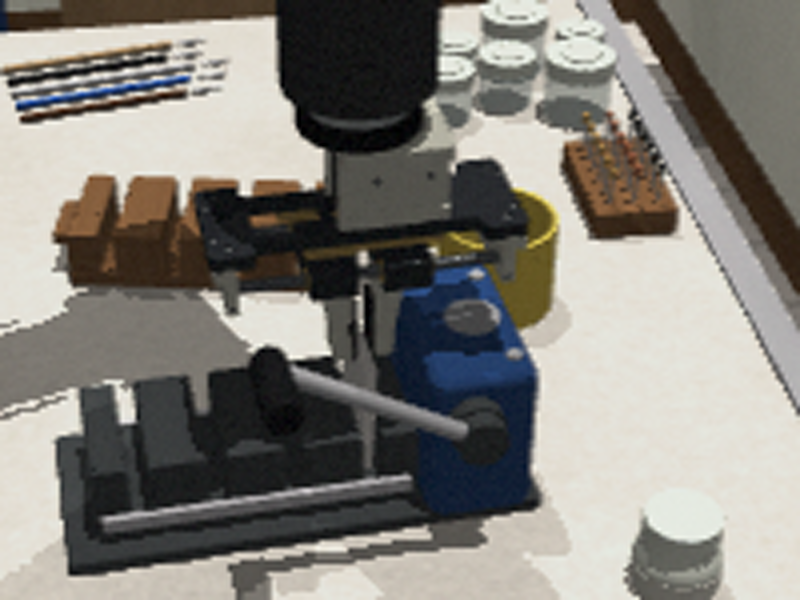

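>>> {"method": "play_rows", "body": {"series": [0,0,0,0,0,0,0,0,0,0,0,0,0,0,0,0,0,0,0,0], "jaw": 17}}

```text
time_s: 9.28
tcp_pos: [0.5976, 0.0433, 0.076]
eef_rot: [13.0, 90.0, -162.7]
contact_force: [-0.3, 0.6, 0.8]
gripper_width: 0.015
```

>>> {"method": "play_rows", "body": {"series": [-0.015,0,0,0,-0.03,0,0,0,-0.04,0,0,0,-0.04,0,0,0,-0.04,0,0,0]}}

```text
time_s: 9.7
tcp_pos: [0.5973, 0.0431, 0.2428]
eef_rot: [21.0, 89.9, -154.7]
contact_force: [1.6, 0.9, 0.9]
gripper_width: 0.0147
```

Run:
```python
from h import *
c=capture("side");crop(c,170,130,370,280,4,"pics/s6.png")
go(.5435,-.3516,.25,174.1)
```

```text
t 9.75 tcp [0.6013 0.0432 0.2524] jaw -175.64 spin 0.1791 (deg yaw -10.26 ) j1,j6 [ 22.8 -18.5] w 0.0146 F [ 4.6  0.5 10.5]
tool delta now [0.0014 0.3893 0.0877] after spin [0.0014 0.3987 0.0169] tilt [ 1.160e-02  8.000e-04 -9.999e-01]
```

View pics/s6.png

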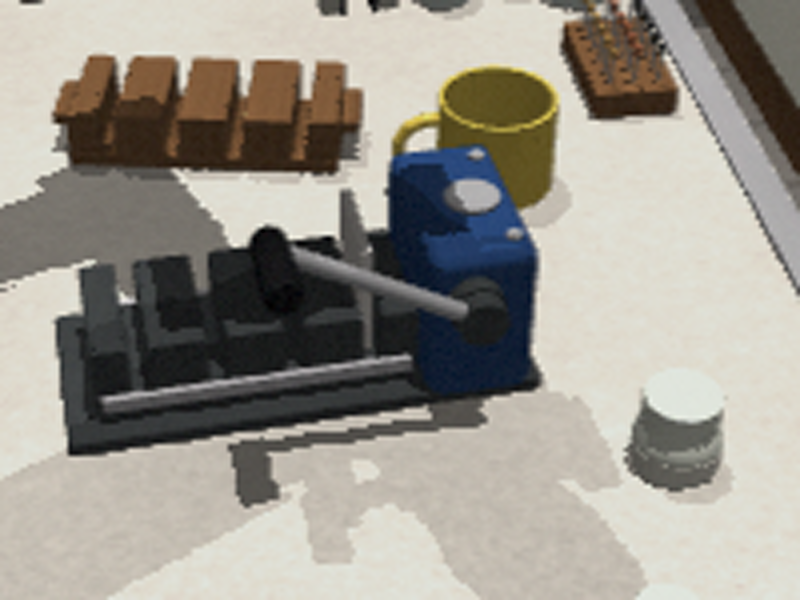

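>>> {"method": "play_rows", "body": {"series": [0,0,0,0.09,0,0,0,0.089,0,0.04,0.0017,0,0,0.04,0.0017,0,0,0.04,0.0017,0], "jaw": 28}}

```text
time_s: 10.17
tcp_pos: [0.5798, -0.0761, 0.241]
eef_rot: [9.1, 90.0, -176.7]
contact_force: [1.7, -0.9, -0.4]
gripper_width: 0.0246
```

>>> {"method": "play_rows", "body": {"series": [0,0.04,0.0017,0,0,0.04,0.0017,0,0,0.04,0.0017,0,0,0.04,0.0017,0,0,0.04,0.0017,0]}}

```text
time_s: 10.58
tcp_pos: [0.5503, -0.2753, 0.2411]
eef_rot: [-37.4, 90.0, 136.6]
contact_force: [0.6, -0.1, 0.5]
gripper_width: 0.0248
```

>>> {"method": "play_rows", "body": {"series": [0,0.04,0.0017,0,0,0.03,0.0014,0,0,0.008,0,0,0,0,0,0,0,0,0,0]}}

```text
time_s: 11.0
tcp_pos: [0.5395, -0.351, 0.2406]
eef_rot: [-24.2, 89.9, 149.7]
contact_force: [-0.5, 0.1, 0.1]
gripper_width: 0.0242
```

Run:
```python
from h import *
go(.5435,-.3516,.062,174.1)
```

```text
t 11.0 tcp [ 0.5395 -0.351   0.2406] jaw 173.96 spin -0.0024 (deg yaw 0.14 ) j1,j6 [-15.7   9.7] w 0.0242 F [-0.5  0.1  0.1]
tool delta now [ 0.1786  0.0002 -0.0041] after spin [ 0.1786  0.0003 -0.0041] tilt [-8.e-04  5.e-04 -1.e+00]
```

>>> {"method": "play_rows", "body": {"series": [0.03,0,-0.0023,-0.002,0.04,0,-0.0023,0,0.03,0,0,0,0.02,0,0,0,0,0,0,0]}}

```text
time_s: 11.42
tcp_pos: [0.5421, -0.3483, 0.1163]
eef_rot: [-20.6, 89.5, 153.6]
contact_force: [-1.0, 0.8, 0.0]
gripper_width: 0.0244
```

>>> {"method": "play_rows", "body": {"series": [0.02,0,0,0,0.02,0,0,0,0.017,0,0,0,0,0,0,0,0,0,0,0]}}

```text
time_s: 11.83
tcp_pos: [0.5451, -0.3507, 0.0653]
eef_rot: [80.7, 90.0, -105.0]
contact_force: [0.9, 0.5, 1.3]
gripper_width: 0.0245
```

>>> {"method": "play_rows", "body": {"series": [0,0,0,0,0,0,0,0,0,0,0,0,0,0,0,0,0,0,0,0], "jaw": 0}}

```text
time_s: 12.25
tcp_pos: [0.5453, -0.3515, 0.0658]
eef_rot: [162.6, 89.9, -23.2]
contact_force: [-0.4, 2.0, 6.3]
gripper_width: 0.0077
```

Run:
```python
from h import *
go(.5435,-.3516,.062,174.1)
```

```text
t 12.25 tcp [ 0.5453 -0.3515  0.0658] jaw 174.17 spin 0.0013 (deg yaw -0.07 ) j1,j6 [-15.6   9.8] w 0.0077 F [-0.4  2.   6.3]
tool delta now [0.0038 0.0003 0.0018] after spin [0.0038 0.0003 0.0018] tilt [ 2.1e-03 -9.0e-04 -1.0e+00]
```

>>> {"method": "play_rows", "body": {"series": [-0.02,0,0,0,-0.04,0,0,0,-0.04,0,0,0,-0.04,0,0,0,-0.04,0,0,0]}}

```text
time_s: 12.67
tcp_pos: [0.5439, -0.3511, 0.2464]
eef_rot: [-60.6, 90.0, 113.5]
contact_force: [1.6, -0.6, -0.0]
gripper_width: 0.0076
```

>>> {"method": "play_rows", "body": {"series": [-0.005,0,0,-0.09,0,0,0,-0.088,0,-0.03,-0.003,0,0,-0.04,-0.004,0,0,-0.04,-0.004,0]}}

```text
time_s: 13.08
tcp_pos: [0.5464, -0.2402, 0.2489]
eef_rot: [-32.6, 90.0, 151.6]
contact_force: [1.2, 0.5, 0.3]
gripper_width: 0.0075
```

Run:
```python
from h import *
go(.548,.0409,.25,184.3)
```

```text
t 13.08 tcp [ 0.5464 -0.2402  0.2489] jaw -175.79 spin -0.0016 (deg yaw 0.09 ) j1,j6 [-5.   9.2] w 0.0075 F [1.2 0.5 0.3]
tool delta now [-0.001  -0.2802 -0.0223] after spin [-0.001  -0.2802 -0.0227] tilt [-6.e-04  3.e-04 -1.e+00]
```

>>> {"method": "play_rows", "body": {"series": [0,-0.036,-0.003,0,0,-0.036,-0.003,0,0,-0.036,-0.003,0,0,-0.036,-0.003,0,0,-0.036,-0.003,0]}}

```text
time_s: 13.5
tcp_pos: [0.5478, -0.0585, 0.2495]
eef_rot: [-145.1, 90.0, 39.2]
contact_force: [0.9, 0.5, -0.2]
gripper_width: 0.0077
```

>>> {"method": "play_rows", "body": {"series": [0,-0.036,-0.003,0,0,-0.036,-0.003,0,0,-0.028,-0.002,0,0,0,0,0,0,0,0,0]}}

```text
time_s: 13.92
tcp_pos: [0.5485, 0.0417, 0.2493]
eef_rot: [-66.8, 90.0, 117.7]
contact_force: [0.0, 0.4, -1.1]
gripper_width: 0.0076
```

>>> {"method": "play_rows", "body": {"series": [0.03,0,0,0,0.04,0,0,0,0.04,0,0,0,0.01,0,0,0,0,0,0,0]}}

```text
time_s: 14.33
tcp_pos: [0.5465, 0.0385, 0.1266]
eef_rot: [17.3, 89.6, -158.4]
contact_force: [0.2, -1.0, -0.6]
gripper_width: 0.0075
```

>>> {"method": "play_rows", "body": {"series": [0,0,0,0,0,0,0,0,0,0,0,0,0,0,0,0,0,0,0,0]}}

```text
time_s: 14.75
tcp_pos: [0.5494, 0.0404, 0.1306]
eef_rot: [-163.2, 89.9, 21.1]
contact_force: [0.0, -0.1, -1.0]
gripper_width: 0.0078
```

Run:
```python
from h import *
go(.548,.0409,.079,184.3)
```

```text
t 14.75 tcp [0.5494 0.0404 0.1306] jaw -175.64 spin 0.001 (deg yaw -0.06 ) j1,j6 [ 24.6 -20.2] w 0.0078 F [ 0.  -0.1 -1. ]
tool delta now [ 0.0516 -0.0005  0.0015] after spin [ 0.0516 -0.0005  0.0015] tilt [ 2.1e-03  8.0e-04 -1.0e+00]
```

>>> {"method": "play_rows", "body": {"series": [0.012,0,0.001,0,0.012,0,0,0,0.012,0,0,0,0.008,0,0,0,0,0,0,0]}}

```text
time_s: 15.17
tcp_pos: [0.5471, 0.04, 0.0841]
eef_rot: [13.5, 89.9, -162.1]
contact_force: [1.1, 0.5, -1.8]
gripper_width: 0.0075
```

>>> {"method": "play_rows", "body": {"series": [0.004,0,0,0,0.003,0,0,0,0,0,0,0,0,0,0,0,0,0,0,0]}}

```text
time_s: 15.58
tcp_pos: [0.5497, 0.0405, 0.0807]
eef_rot: [-176.2, 89.8, 8.2]
contact_force: [-1.1, -0.1, 10.0]
gripper_width: 0.0076
```

Seated (z 0.0807 as predicted, 10 N). Release, retreat.

>>> {"method": "play_rows", "body": {"series": [0,0,0,0,0,0,0,0,0,0,0,0,0,0,0,0,0,0,0,0], "jaw": 20}}

```text
time_s: 16.0
tcp_pos: [0.5477, 0.0401, 0.0782]
eef_rot: [18.8, 90.0, -156.8]
contact_force: [-0.1, 0.6, -0.3]
gripper_width: 0.0172
```

>>> {"method": "play_rows", "body": {"series": [-0.015,0,0,0,-0.03,0,0,0,-0.04,0,0,0,-0.04,0,0,0,-0.04,0,0,0]}}

```text
time_s: 16.42
tcp_pos: [0.5472, 0.0399, 0.2449]
eef_rot: [25.5, 90.0, -150.2]
contact_force: [0.6, 0.5, 0.8]
gripper_width: 0.0177
```

Run:
```python
from h import *
c=capture("side");crop(c,170,130,370,280,4,"pics/s7.png")
go(.4940,-.3483,.25,174.1)
```

```text
t 16.47 tcp [0.5513 0.0401 0.2541] jaw -175.57 spin 0.1802 (deg yaw -10.33 ) j1,j6 [ 24.6 -20.3] w 0.018 F [ 4.7 -0.1 10. ]
tool delta now [0.003  0.3829 0.0871] after spin [0.003  0.3923 0.0171] tilt [ 0.0114  0.0011 -0.9999]
```

View pics/s7.png

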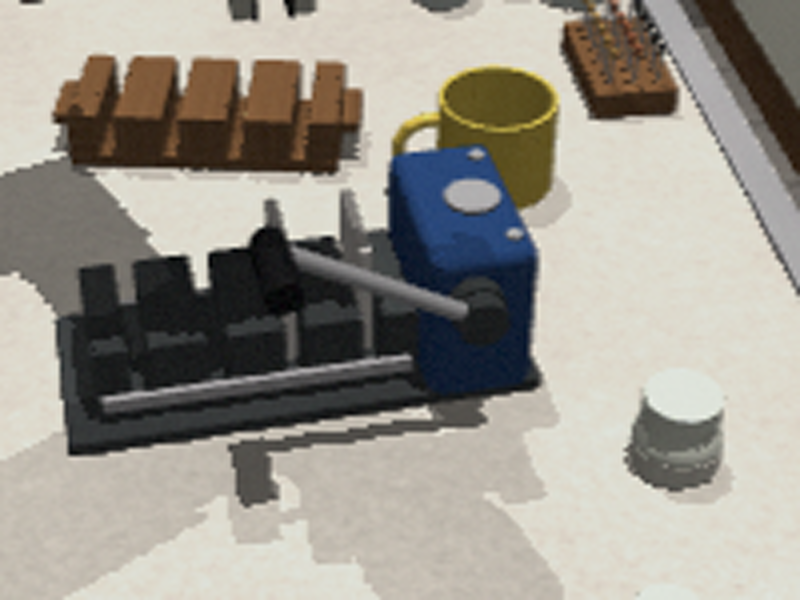

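>>> {"method": "play_rows", "body": {"series": [0,0,0,0.09,0,0,0,0.089,0,0.04,0.0014,0,0,0.04,0.0014,0,0,0.04,0.0014,0], "jaw": 28}}

```text
time_s: 16.88
tcp_pos: [0.5308, -0.0795, 0.2431]
eef_rot: [10.5, 90.0, -175.3]
contact_force: [1.0, 0.7, 0.1]
gripper_width: 0.0242
```

>>> {"method": "play_rows", "body": {"series": [0,0.04,0.0014,0,0,0.04,0.0014,0,0,0.04,0.0014,0,0,0.04,0.0014,0,0,0.04,0.0014,0]}}

```text
time_s: 17.3
tcp_pos: [0.503, -0.2788, 0.2432]
eef_rot: [-161.5, 90.0, 12.6]
contact_force: [1.4, -0.5, -0.2]
gripper_width: 0.0247
```

>>> {"method": "play_rows", "body": {"series": [0,0.04,0.0014,0,0,0.03,0.0014,0,0,0.002,0,0,0,0,0,0,0,0,0,0]}}

```text
time_s: 17.72
tcp_pos: [0.4932, -0.3483, 0.2428]
eef_rot: [-26.9, 90.0, 147.1]
contact_force: [-0.2, 1.1, 0.7]
gripper_width: 0.0248
```

Run:
```python
from h import *
go(.494,-.3483,.062,174.1)
```

```text
t 17.72 tcp [ 0.4932 -0.3483  0.2428] jaw 174.04 spin -0.001 (deg yaw 0.06 ) j1,j6 [-16.7  10.8] w 0.0248 F [-0.2  1.1  0.7]
tool delta now [ 1.808e-01 -1.000e-04 -9.000e-04] after spin [ 1.808e-01 -1.000e-04 -9.000e-04] tilt [-7.e-04  5.e-04 -1.e+00]
```

>>> {"method": "play_rows", "body": {"series": [0.03,0,-0.001,0,0.04,0,0,0,0.03,0,0,0,0.02,0,0,0,0,0,0,0]}}

```text
time_s: 18.13
tcp_pos: [0.4922, -0.3456, 0.1187]
eef_rot: [-21.2, 89.6, 152.9]
contact_force: [-0.6, -0.2, -0.4]
gripper_width: 0.0248
```

>>> {"method": "play_rows", "body": {"series": [0.02,0,0,0,0.02,0,0,0,0.019,0,0,0,0,0,0,0,0,0,0,0]}}

```text
time_s: 18.55
tcp_pos: [0.4951, -0.3479, 0.0652]
eef_rot: [53.0, 90.0, -132.9]
contact_force: [0.3, -0.0, 0.9]
gripper_width: 0.0242
```

>>> {"method": "play_rows", "body": {"series": [0,0,0,0,0,0,0,0,0,0,0,0,0,0,0,0,0,0,0,0], "jaw": 0}}

```text
time_s: 18.97
tcp_pos: [0.4953, -0.3488, 0.0658]
eef_rot: [160.4, 89.9, -25.5]
contact_force: [0.8, 2.5, 6.9]
gripper_width: 0.0077
```

>>> {"method": "play_rows", "body": {"series": [-0.02,0,0,0,-0.04,0,0,0,-0.04,0,0,0,-0.04,0,0,0,-0.045,0,0,0]}}

```text
refused, shift out of range in row 5
```

>>> {"method": "play_rows", "body": {"series": [-0.025,0,0,0,-0.04,0,0,0,-0.04,0,0,0,-0.04,0,0,0,-0.04,0,0,0]}}

```text
time_s: 19.38
tcp_pos: [0.4939, -0.3483, 0.2515]
eef_rot: [-152.2, 90.0, 21.9]
contact_force: [1.4, -0.2, -0.4]
gripper_width: 0.0077
```

>>> {"method": "play_rows", "body": {"series": [0,0,0,-0.09,0,0,0,-0.088,0,-0.03,-0.003,0,0,-0.04,-0.003,0,0,-0.04,-0.003,0]}}

```text
time_s: 19.8
tcp_pos: [0.4946, -0.2375, 0.249]
eef_rot: [-33.0, 90.0, 151.2]
contact_force: [1.5, 0.7, 1.3]
gripper_width: 0.0076
```

Run:
```python
from h import *
go(.4985,.0371,.25,184.3)
```

```text
t 19.8 tcp [ 0.4946 -0.2375  0.249 ] jaw -175.85 spin -0.0027 (deg yaw 0.15 ) j1,j6 [-5.2  9.4] w 0.0076 F [1.5 0.7 1.3]
tool delta now [-0.001  -0.2736 -0.0238] after spin [-0.001  -0.2735 -0.0245] tilt [-5.e-04  3.e-04 -1.e+00]
```

>>> {"method": "play_rows", "body": {"series": [0,-0.036,-0.003,0,0,-0.036,-0.003,0,0,-0.036,-0.003,0,0,-0.036,-0.003,0,0,-0.036,-0.003,0]}}

```text
time_s: 20.22
tcp_pos: [0.4962, -0.0559, 0.2497]
eef_rot: [-158.1, 90.0, 26.1]
contact_force: [0.4, -0.3, -1.9]
gripper_width: 0.0079
```

>>> {"method": "play_rows", "body": {"series": [0,-0.036,-0.003,0,0,-0.034,-0.003,0,0,-0.023,-0.002,0,0,0,0,0,0,0,0,0]}}

```text
time_s: 20.63
tcp_pos: [0.4975, 0.037, 0.2494]
eef_rot: [-114.6, 90.0, 69.9]
contact_force: [0.1, -0.3, -0.2]
gripper_width: 0.0075
```

>>> {"method": "play_rows", "body": {"series": [0.03,0,0,0,0.04,0,0,0,0.04,0,0,0,0.01,0,0,0,0,0,0,0]}}

```text
time_s: 21.05
tcp_pos: [0.4956, 0.0341, 0.1269]
eef_rot: [19.8, 89.6, -156.0]
contact_force: [0.9, -0.0, 0.2]
gripper_width: 0.008
```

>>> {"method": "play_rows", "body": {"series": [0,0,0,0,0,0,0,0,0,0,0,0,0,0,0,0,0,0,0,0]}}

```text
time_s: 21.47
tcp_pos: [0.4984, 0.0362, 0.1305]
eef_rot: [-160.6, 89.9, 23.7]
contact_force: [-0.4, 0.5, -0.3]
gripper_width: 0.0077
```

Run:
```python
from h import *
go(.4985,.0371,.079,184.3)
```

```text
t 21.47 tcp [0.4984 0.0362 0.1305] jaw -175.7 spin 0.0001 (deg yaw -0.0 ) j1,j6 [ 26.7 -22.4] w 0.0077 F [-0.4  0.5 -0.3]
tool delta now [ 0.0515 -0.0009 -0.0001] after spin [ 0.0515 -0.0009 -0.0001] tilt [ 2.1e-03  9.0e-04 -1.0e+00]
```

>>> {"method": "play_rows", "body": {"series": [0.012,0,0,0,0.012,0,0,0,0.012,0,0,0,0.008,0,0,0,0,0,0,0]}}

```text
time_s: 21.88
tcp_pos: [0.4972, 0.0357, 0.0843]
eef_rot: [16.7, 89.9, -159.0]
contact_force: [1.6, -0.4, -2.1]
gripper_width: 0.0075
```

>>> {"method": "play_rows", "body": {"series": [0.004,0,0,0,0.003,0,0,0,0,0,0,0,0,0,0,0,0,0,0,0]}}

```text
time_s: 22.3
tcp_pos: [0.4997, 0.0363, 0.0806]
eef_rot: [-175.4, 89.8, 8.9]
contact_force: [-0.7, -0.1, 12.2]
gripper_width: 0.0076
```

>>> {"method": "play_rows", "body": {"series": [0,0,0,0,0,0,0,0,0,0,0,0,0,0,0,0,0,0,0,0], "jaw": 20}}

```text
time_s: 22.72
tcp_pos: [0.4976, 0.0358, 0.0782]
eef_rot: [12.6, 90.0, -163.1]
contact_force: [0.0, -0.4, 0.1]
gripper_width: 0.0175
```

>>> {"method": "play_rows", "body": {"series": [-0.015,0,0,0,-0.03,0,0,0,-0.04,0,0,0,-0.04,0,0,0,-0.04,0,0,0]}}

```text
time_s: 23.13
tcp_pos: [0.4971, 0.0356, 0.245]
eef_rot: [23.2, 90.0, -152.5]
contact_force: [1.6, 0.6, -0.3]
gripper_width: 0.0174
```

>>> {"method": "play_rows", "body": {"series": [0,0,0,0.09,0,0,0,0.089,0,0.04,0.0014,0,0,0.04,0.0014,0,0,0.04,0.0014,0], "jaw": 28}}

```text
time_s: 23.55
tcp_pos: [0.4806, -0.0838, 0.2432]
eef_rot: [-66.1, 90.0, 108.1]
contact_force: [0.9, -0.0, -0.3]
gripper_width: 0.0243
```

Run:
```python
from h import *
c=capture("side");crop(c,170,130,370,280,4,"pics/s8.png")
go(.4448,-.3418,.25,174.1)
```

```text
t 23.6 tcp [ 0.479  -0.0891  0.2432] jaw 174.0 spin -0.0018 (deg yaw 0.1 ) j1,j6 [ 12.7 -18.7] w 0.0244 F [-1.4 -4.5  1. ]
tool delta now [-0.0064  0.2549  0.0076] after spin [-0.0064  0.2549  0.008 ] tilt [-0.0014 -0.0014 -1.    ]
```

View pics/s8.png

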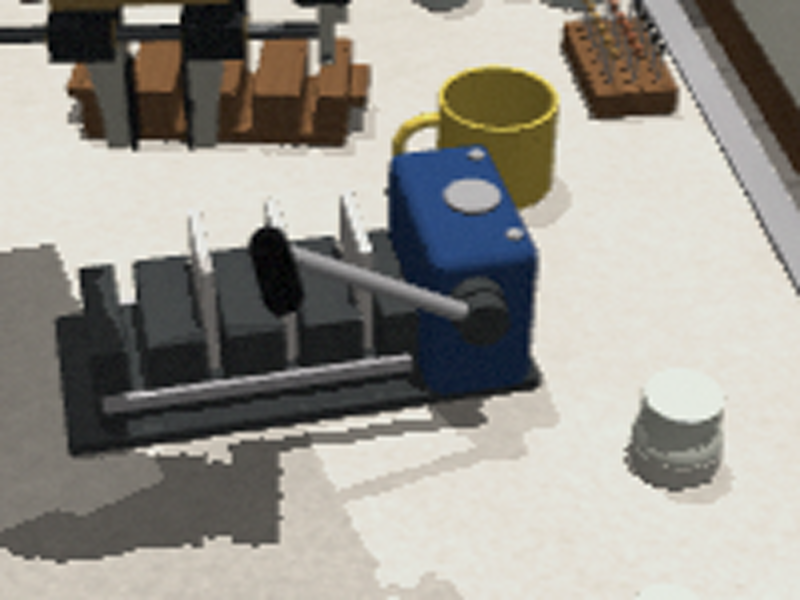

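>>> {"method": "play_rows", "body": {"series": [0,0.04,0.0013,0,0,0.04,0.0013,0,0,0.04,0.0013,0,0,0.04,0.0013,0,0,0.04,0.0013,0]}}

```text
time_s: 24.02
tcp_pos: [0.4531, -0.283, 0.2433]
eef_rot: [-150.4, 90.0, 23.7]
contact_force: [1.3, -0.2, -0.2]
gripper_width: 0.0245
```

>>> {"method": "play_rows", "body": {"series": [0,0.036,0.0013,0,0,0.018,0.0005,0,0,0.003,0,0,0,0,0,0,0,0,0,0]}}

```text
time_s: 24.43
tcp_pos: [0.4459, -0.3375, 0.2429]
eef_rot: [-29.6, 90.0, 144.4]
contact_force: [0.3, 0.1, 0.0]
gripper_width: 0.0246
```

Run:
```python
from h import *
go(.4448,-.3418,.062,174.1)
```

```text
t 24.43 tcp [ 0.4459 -0.3375  0.2429] jaw 174.0 spin -0.0017 (deg yaw 0.1 ) j1,j6 [-17.1  11.1] w 0.0246 F [0.3 0.1 0. ]
tool delta now [0.1809 0.0045 0.0006] after spin [0.1809 0.0045 0.0006] tilt [-6.e-04  5.e-04 -1.e+00]
```

>>> {"method": "play_rows", "body": {"series": [0.03,0.0045,0.001,0,0.04,0,0,0,0.03,0,0,0,0.02,0,0,0,0,0,0,0]}}

```text
time_s: 24.85
tcp_pos: [0.4423, -0.3395, 0.119]
eef_rot: [-21.7, 89.6, 152.4]
contact_force: [-0.4, 0.7, 0.3]
gripper_width: 0.0245
```

>>> {"method": "play_rows", "body": {"series": [0.02,0,0,0,0.02,0,0,0,0.019,0,0,0,0,0,0,0,0,0,0,0]}}

```text
time_s: 25.27
tcp_pos: [0.4452, -0.3417, 0.0652]
eef_rot: [42.3, 90.0, -143.6]
contact_force: [0.4, -0.1, 0.6]
gripper_width: 0.0244
```

>>> {"method": "play_rows", "body": {"series": [0,0,0,0,0,0,0,0,0,0,0,0,0,0,0,0,0,0,0,0], "jaw": 0}}

```text
time_s: 25.68
tcp_pos: [0.4455, -0.3425, 0.0657]
eef_rot: [160.7, 89.9, -25.2]
contact_force: [0.5, 2.2, 6.6]
gripper_width: 0.0074
```

>>> {"method": "play_rows", "body": {"series": [-0.025,0,0,0,-0.04,0,0,0,-0.04,0,0,0,-0.04,0,0,0,-0.04,0,0,0]}}

```text
time_s: 26.1
tcp_pos: [0.444, -0.342, 0.2515]
eef_rot: [-162.3, 90.0, 11.7]
contact_force: [1.0, -1.2, -1.6]
gripper_width: 0.0077
```

>>> {"method": "play_rows", "body": {"series": [0,0,0,-0.09,0,0,0,-0.088,0,-0.03,-0.003,0,0,-0.04,-0.003,0,0,-0.04,-0.003,0]}}

```text
time_s: 26.52
tcp_pos: [0.4448, -0.2312, 0.249]
eef_rot: [-31.1, 90.0, 153.0]
contact_force: [1.1, 1.1, -0.1]
gripper_width: 0.0075
```

Run:
```python
from h import *
go(.4487,.0334,.25,184.3)
```

```text
t 26.52 tcp [ 0.4448 -0.2312  0.249 ] jaw -175.91 spin -0.0037 (deg yaw 0.21 ) j1,j6 [-5.   9.1] w 0.0075 F [ 1.1  1.1 -0.1]
tool delta now [-0.0009 -0.2636 -0.0227] after spin [-0.0009 -0.2635 -0.0237] tilt [-5.e-04  3.e-04 -1.e+00]
```

>>> {"method": "play_rows", "body": {"series": [0,-0.036,-0.003,0,0,-0.036,-0.003,0,0,-0.036,-0.003,0,0,-0.036,-0.003,0,0,-0.036,-0.003,0]}}

```text
time_s: 26.93
tcp_pos: [0.4465, -0.0496, 0.2497]
eef_rot: [-156.1, 90.0, 28.2]
contact_force: [0.7, 0.8, -0.8]
gripper_width: 0.0075
```

>>> {"method": "play_rows", "body": {"series": [0,-0.036,-0.003,0,0,-0.03,-0.003,0,0,-0.017,-0.002,0,0,0,0,0,0,0,0,0]}}

```text
time_s: 27.35
tcp_pos: [0.4487, 0.033, 0.2494]
eef_rot: [-79.9, 90.0, 104.5]
contact_force: [-0.3, 0.0, -0.8]
gripper_width: 0.0075
```

>>> {"method": "play_rows", "body": {"series": [0.03,0,0,0,0.04,0,0,0,0.04,0,0,0,0.01,0,0,0,0,0,0,0]}}

```text
time_s: 27.77
tcp_pos: [0.4464, 0.0302, 0.1262]
eef_rot: [19.3, 89.6, -156.6]
contact_force: [1.0, -0.4, -0.1]
gripper_width: 0.0074
```

>>> {"method": "play_rows", "body": {"series": [0,0,0,0,0,0,0,0,0,0,0,0,0,0,0,0,0,0,0,0]}}

```text
time_s: 28.18
tcp_pos: [0.4496, 0.0324, 0.1303]
eef_rot: [-156.3, 89.9, 27.9]
contact_force: [0.3, 0.2, -0.7]
gripper_width: 0.0076
```

Run:
```python
from h import *
go(.4487,.0334,.079,184.3)
```

```text
t 28.18 tcp [0.4496 0.0324 0.1303] jaw -175.76 spin -0.0011 (deg yaw 0.06 ) j1,j6 [ 29.3 -25.1] w 0.0076 F [ 0.3  0.2 -0.7]
tool delta now [ 0.0513 -0.001   0.0009] after spin [ 0.0513 -0.001   0.0009] tilt [ 0.0018  0.001  -1.    ]
```

>>> {"method": "play_rows", "body": {"series": [0.012,0,0.0007,0,0.012,0,0,0,0.012,0,0,0,0.008,0,0,0,0,0,0,0]}}

```text
time_s: 28.6
tcp_pos: [0.4476, 0.0319, 0.0842]
eef_rot: [17.4, 89.9, -158.4]
contact_force: [-0.6, -0.3, -1.9]
gripper_width: 0.0077
```

>>> {"method": "play_rows", "body": {"series": [0.004,0,0,0,0.003,0,0,0,0,0,0,0,0,0,0,0,0,0,0,0]}}

```text
time_s: 29.02
tcp_pos: [0.4506, 0.0327, 0.0805]
eef_rot: [-174.7, 89.7, 9.6]
contact_force: [-1.3, -1.2, 12.6]
gripper_width: 0.0078
```

>>> {"method": "play_rows", "body": {"series": [0,0,0,0,0,0,0,0,0,0,0,0,0,0,0,0,0,0,0,0], "jaw": 20}}

```text
time_s: 29.43
tcp_pos: [0.4482, 0.0321, 0.0782]
eef_rot: [12.9, 90.0, -162.9]
contact_force: [0.1, 0.0, 0.2]
gripper_width: 0.0172
```

>>> {"method": "play_rows", "body": {"series": [-0.015,0,0,0,-0.03,0,0,0,-0.04,0,0,0,-0.04,0,0,0,-0.04,0,0,0]}}

```text
time_s: 29.85
tcp_pos: [0.4477, 0.0318, 0.245]
eef_rot: [26.3, 90.0, -149.5]
contact_force: [1.2, 0.9, -0.3]
gripper_width: 0.0177
```

Run:
```python
from h import *
go(.5372,-.0641,.25,184.3)
```

```text
t 29.85 tcp [0.4477 0.0318 0.245 ] jaw -175.76 spin -0.001 (deg yaw 0.06 ) j1,j6 [ 29.4 -25.1] w 0.0177 F [ 1.2  0.9 -0.3]
tool delta now [-0.005   0.1023 -0.0822] after spin [-0.005   0.1024 -0.0821] tilt [-6.e-04 -4.e-04 -1.e+00]
```

>>> {"method": "play_rows", "body": {"series": [0,0.026,-0.0205,0,0,0.026,-0.0205,0,0,0.026,-0.0205,0,0,0.026,-0.0205,0,0,0,0,0], "jaw": 0}}

```text
time_s: 30.27
tcp_pos: [0.5403, -0.0686, 0.2421]
eef_rot: [41.5, 89.9, -134.4]
contact_force: [0.7, -0.1, -0.3]
gripper_width: 0.0004
```

>>> {"method": "play_rows", "body": {"series": [0.02,0,0,0,0.02,0,0,0,0.02,0,0,0,0,0,0,0,0,0,0,0]}}

```text
time_s: 30.68
tcp_pos: [0.5371, -0.0658, 0.1826]
eef_rot: [13.8, 89.8, -162.0]
contact_force: [0.5, 0.7, 0.2]
gripper_width: 0.0007
```

Run:
```python
from h import *
go(.5365,-.067,.175,184.3)
c=capture("side");crop(c,170,100,370,250,4,"pics/l1.png")
c=capture("top");crop(c,200,130,320,260,5,"pics/l1t.png")
```

```text
t 30.68 tcp [ 0.5371 -0.0658  0.1826] jaw -175.76 spin -0.001 (deg yaw 0.06 ) j1,j6 [13.8 -9.6] w 0.0007 F [0.5 0.7 0.2]
tool delta now [0.0076 0.0012 0.0007] after spin [0.0076 0.0012 0.0007] tilt [-2.5e-03 -8.0e-04 -1.0e+00]
```

View pics/l1.png

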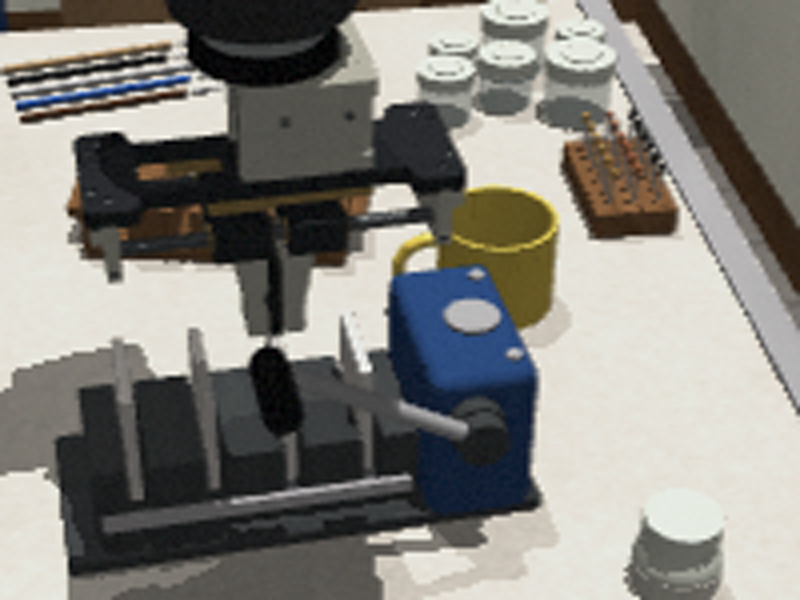

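View pics/l1t.png

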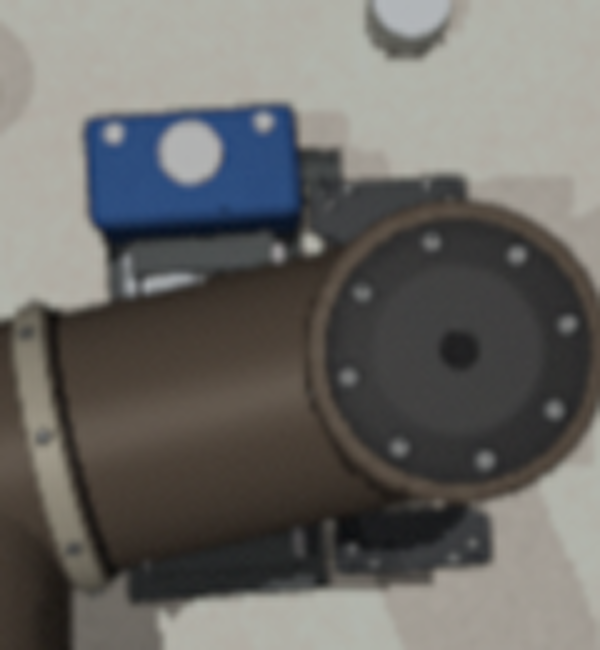

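>>> {"method": "play_rows", "body": {"series": [0.01,0,0,0,0.012,0,0.005,0,0.012,0,0.006,0,0.012,0,0.004,0,0.012,0,0.003,0]}}

```text
time_s: 31.2
tcp_pos: [0.5193, -0.067, 0.1258]
eef_rot: [171.8, 90.0, -3.9]
contact_force: [-3.9, 0.1, 6.0]
gripper_width: 0.0003
```

>>> {"method": "play_rows", "body": {"series": [0.012,0,0.002,0,0.012,0,0,0,0.01,0,0,0,0.008,0,0,0,0,0,0,0]}}

```text
time_s: 31.62
tcp_pos: [0.5168, -0.0672, 0.0826]
eef_rot: [9.7, 89.9, -166.0]
contact_force: [-4.1, -1.2, 6.3]
gripper_width: 0.0009
```

Run:
```python
from h import *
go(.5365,-.067,.078,184.3)
c=capture("side");crop(c,170,100,370,250,4,"pics/l2.png")
```

```text
t 31.62 tcp [ 0.5168 -0.0672  0.0826] jaw -175.76 spin -0.001 (deg yaw 0.06 ) j1,j6 [14.2 -9.9] w 0.0009 F [-4.1 -1.2  6.3]
tool delta now [ 0.0046  0.0012 -0.0196] after spin [ 0.0046  0.0013 -0.0196] tilt [-1.8e-03 -4.0e-04 -1.0e+00]
```

View pics/l2.png

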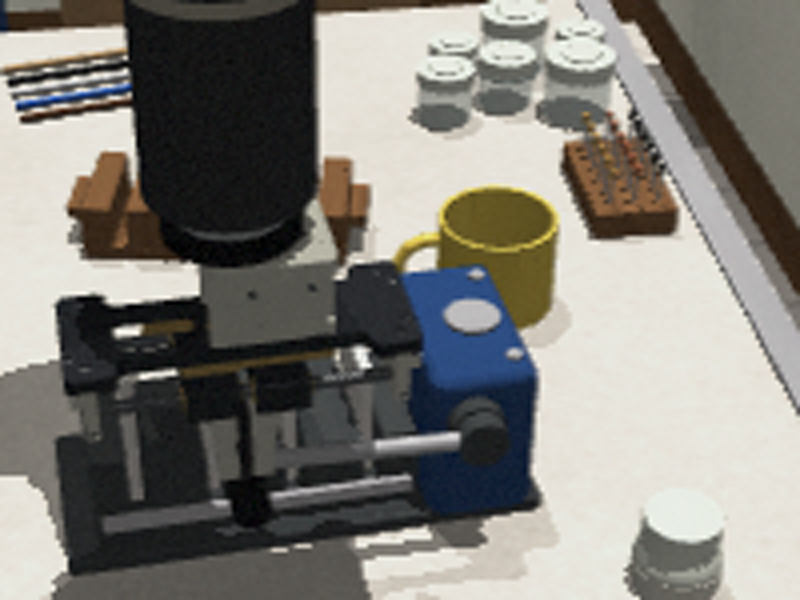

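>>> {"method": "play_rows", "body": {"series": [0.003,0,0,0,0.003,0,0,0,0,0,0,0,0,0,0,0,0,0,0,0]}}

```text
time_s: 32.08
tcp_pos: [0.5176, -0.0671, 0.0782]
eef_rot: [79.5, 90.0, -96.3]
contact_force: [-5.3, -0.3, 6.2]
gripper_width: 0.0005
```

>>> {"method": "play_rows", "body": {"series": [0.002,0,0,0,0.001,0,0,0,0,0,0,0,0,0,0,0,0,0,0,0]}}

```text
time_s: 32.5
tcp_pos: [0.5177, -0.0671, 0.0752]
eef_rot: [144.7, 90.0, -31.1]
contact_force: [-4.9, -0.4, 5.1]
gripper_width: 0.0004
```

>>> {"method": "play_rows", "body": {"series": [0.002,0,0,0,0.001,0,0,0,0,0,0,0,0,0,0,0,0,0,0,0]}}

```text
time_s: 32.92
tcp_pos: [0.5178, -0.0671, 0.0723]
eef_rot: [149.9, 90.0, -25.9]
contact_force: [-3.9, 0.6, 5.4]
gripper_width: 0.0006
```

Run:
```python
from h import *
go(.5365,-.067,.078,184.3)
c=capture("side");crop(c,180,150,330,250,5,"pics/l3.png")
O=np.array([.5231,.039]);ey=np.array([-.075,.997]);ex=np.array([.997,.075])
for d in (0,.3,.5,.6,.65):
    th=np.radians(30)-d
    p=O+ex*(.135-.15*np.cos(th))+ey*-.132; print(d,proj(c,[*p,.085+.15*np.sin(th)]).round(1))
```

```text
t 32.92 tcp [ 0.5178 -0.0671  0.0723] jaw -175.75 spin -0.0009 (deg yaw 0.05 ) j1,j6 [14.2 -9.9] w 0.0006 F [-3.9  0.6  5.4]
tool delta now [-0.0057  0.0013 -0.0187] after spin [-0.0057  0.0013 -0.0187] tilt [ 2.e-04 -1.e-04 -1.e+00]
0 [240.1 204.6]
0.3 [233.5 219.8]
0.5 [232.4 229.7]
0.6 [232.8 234.4]
0.65 [233.3 236.7]
```

View pics/l3.png

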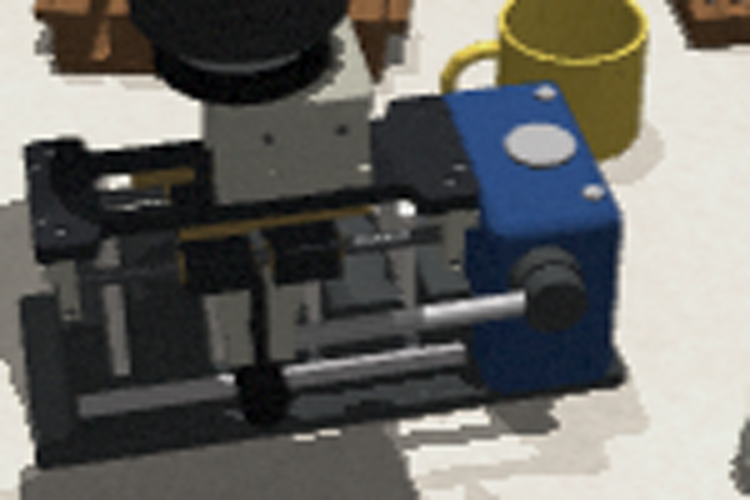

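Run:
```python
from h import *
c=capture("side")
f=lambda p:((proj(c,p)-[180,150])*5+2).round(0)
print(f([.5178,-.0671,.0723]),f([.5178,-.0771,.0723]))
O=np.array([.5231,.039]);ey=np.array([-.075,.997]);ex=np.array([.997,.075])
for d in (.5,.6,.65):
    th=np.radians(30)-d
    for y in(-.132,-.104,-.076):
        p=O+ex*(.135-.15*np.cos(th))+ey*y; print(d,y,f([*p,.085+.15*np.sin(th)]),f([*p,.085+.012+.15*np.sin(th)]),p.round(3))
    p=O+ex*(.135-.075*np.cos(th))+ey*-.084; print("arm mid",f([*p,.085+.075*np.sin(th)]))
```

```text
[260. 388.] [262. 402.]
0.5 -0.132 [264. 400.] [263. 381.] [ 0.518 -0.094]
0.5 -0.104 [255. 361.] [254. 342.] [ 0.516 -0.066]
0.5 -0.076 [246. 323.] [245. 304.] [ 0.514 -0.038]
arm mid [402. 316.]
0.6 -0.132 [266. 424.] [265. 405.] [ 0.518 -0.094]
0.6 -0.104 [257. 384.] [256. 365.] [ 0.516 -0.066]
0.6 -0.076 [248. 346.] [247. 328.] [ 0.514 -0.038]
arm mid [402. 327.]
0.65 -0.132 [268. 435.] [267. 417.] [ 0.519 -0.094]
0.65 -0.104 [259. 396.] [258. 377.] [ 0.517 -0.066]
0.65 -0.076 [251. 358.] [249. 339.] [ 0.515 -0.038]
arm mid [403. 333.]
```

Run:
```python
from h import *
c=capture("side")
a=c["img"][190:240,205:265].astype(float);a=np.clip(a/150,0,1)**.6*255
cv2.imwrite("pics/l4.png",cv2.resize(a.astype(np.uint8),None,fx=12,fy=12,interpolation=cv2.INTER_NEAREST))
print((proj(c,[.5178,-.0671,.0723])-[205,190])*12,(proj(c,[.5178,-.0771,.0723])-[205,190])*12)
```

```text
[319.99848823 445.97737409] [323.96942983 480.01072792]
```

View pics/l4.png

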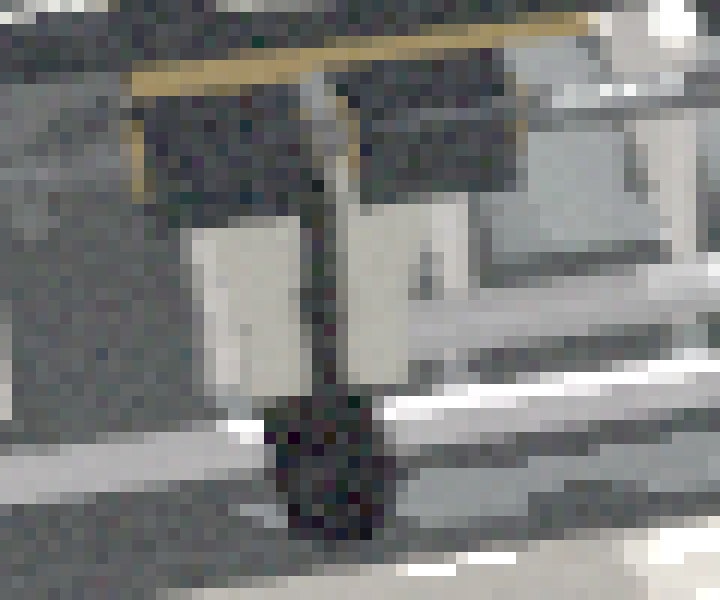

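Run:
```python
from h import *
c=capture("side")
for p in ([.5371,-.0658,.1826],[.5371,-.0753,.1826],[.5371,-.0753,.19]): print(p,((proj(c,p)-[170,100])*4+1.5).round(0))
```

```text
[0.5371, -0.0658, 0.1826] [274. 359.]
[0.5371, -0.0753, 0.1826] [276. 369.]
[0.5371, -0.0753, 0.19] [276. 358.]
```

Run:
```python
from h import *
c=capture("side")
for dz in (0,.01,.019,.025,.03):
  print(dz,((proj(c,[.5934-.012,-.3478-.0095,.1196+dz])-[170,230])*4+1.5).round(0), ((proj(c,[.595-.012,.0417-.0095,.119+dz])-[170,100])*4+1.5).round(0))
```

```text
0 [437. 335.] [336. 340.]
0.01 [438. 321.] [336. 327.]
0.019 [438. 309.] [336. 316.]
0.025 [439. 300.] [336. 308.]
0.03 [439. 293.] [336. 301.]
```

>>> {"method": "play_rows", "body": {"series": [0.004,0,0,0,0.004,0,0,0,0.004,0,0,0,0,0,0,0,0,0,0,0]}}

```text
time_s: 33.58
tcp_pos: [0.5181, -0.067, 0.0602]
eef_rot: [162.4, 90.0, -13.3]
contact_force: [-3.3, -1.3, 5.4]
gripper_width: 0.0004
```

>>> {"method": "play_rows", "body": {"series": [0.002,0,0,0,0.002,0,0,0,0,0,0,0,0,0,0,0,0,0,0,0]}}

```text
time_s: 34.0
tcp_pos: [0.5182, -0.067, 0.0564]
eef_rot: [171.5, 89.9, -4.3]
contact_force: [-3.5, 0.1, 6.9]
gripper_width: 0.0004
```

Run:
```python
from h import *
go(.5365,-.067,.053,184.3)
c=capture("side");crop(c,180,150,330,250,5,"pics/l5.png")
```

```text
t 34.0 tcp [ 0.5182 -0.067   0.0564] jaw -175.75 spin -0.0008 (deg yaw 0.05 ) j1,j6 [14.2 -9.9] w 0.0004 F [-3.5  0.1  6.9]
tool delta now [ 0.0034  0.0013 -0.0182] after spin [ 0.0034  0.0013 -0.0182] tilt [ 1.e-03 -1.e-04 -1.e+00]
```

View pics/l5.png

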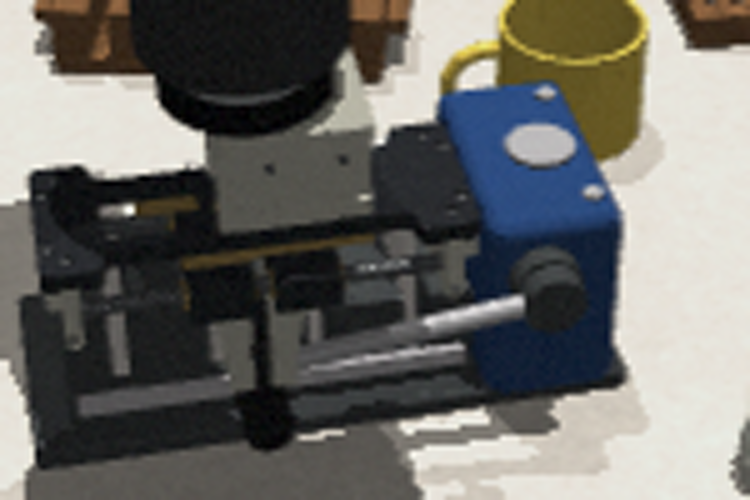

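>>> {"method": "play_rows", "body": {"series": [0.002,0,0,0,0.002,0,0,0,0,0,0,0,0,0,0,0,0,0,0,0]}}

```text
time_s: 34.47
tcp_pos: [0.5185, -0.0671, 0.0545]
eef_rot: [163.6, 89.9, -12.1]
contact_force: [-11.6, 1.9, 27.8]
gripper_width: 0.0002
```

>>> {"method": "play_rows", "body": {"series": [0.002,0,0,0,0.001,0,0,0,0,0,0,0,0,0,0,0,0,0,0,0]}}

```text
time_s: 34.88
tcp_pos: [0.5186, -0.0671, 0.0533]
eef_rot: [162.6, 89.8, -13.1]
contact_force: [-18.5, 3.6, 46.2]
gripper_width: 0.0006
```

Run:
```python
from h import *
c=capture("side");crop(c,180,150,330,250,5,"pics/l6.png")
```

>>> {"method": "play_rows", "body": {"series": [-0.01,0,0,0,-0.012,0,0,0,-0.012,0,0,0,-0.012,0,-0.002,0,-0.012,0,-0.003,0]}}

```text
time_s: 35.35
tcp_pos: [0.525, -0.0664, 0.1088]
eef_rot: [179.5, 89.7, 3.8]
contact_force: [3.3, -0.7, 3.6]
gripper_width: 0.0009
```

>>> {"method": "play_rows", "body": {"series": [-0.015,0,-0.004,0,-0.015,0,-0.006,0,-0.02,0,-0.005,0,-0.03,0,0,0,-0.03,0,0,0]}}

```text
time_s: 35.77
tcp_pos: [0.5381, -0.0653, 0.2178]
eef_rot: [-164.6, 90.0, 19.6]
contact_force: [1.2, 0.3, -0.1]
gripper_width: 0.0007
```

>>> {"method": "play_rows", "body": {"series": [-0.02,-0.02,0,0,-0.01,-0.03,0,0,0,-0.03,0,0,0,0,0,0,0,0,0,0], "jaw": 28}}

```text
time_s: 36.18
tcp_pos: [0.5323, 0.0159, 0.2473]
eef_rot: [-159.0, 89.9, 25.4]
contact_force: [0.1, -0.9, -0.8]
gripper_width: 0.023
```

Run:
```python
from h import *
go(.5979,.0446,.25,184.3)
c=capture("side");cv2.imwrite("pics/l7.png",c["img"])
c=capture("top");cv2.imwrite("pics/l7t.png",c["img"])
```

```text
t 36.18 tcp [0.5323 0.0159 0.2473] jaw -175.61 spin 0.0015 (deg yaw -0.09 ) j1,j6 [ 22.8 -18.4] w 0.023 F [ 0.1 -0.9 -0.8]
tool delta now [-0.0025 -0.0237 -0.0676] after spin [-0.0025 -0.0238 -0.0675] tilt [ 0.0022  0.001  -1.    ]
```

View pics/l6.png

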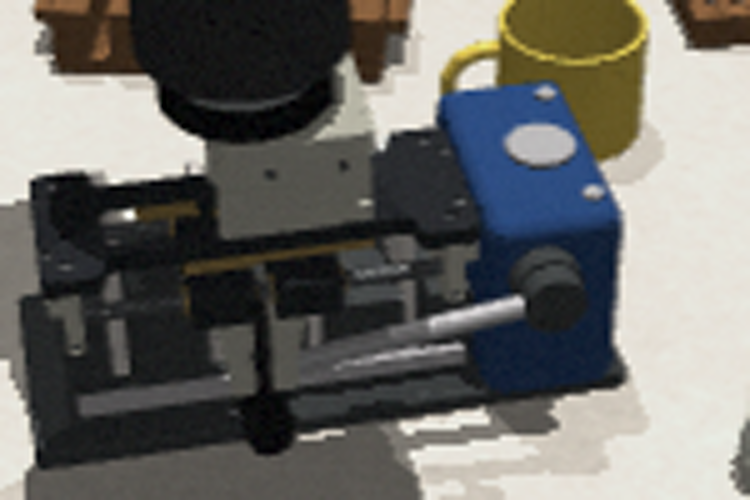

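View pics/l7.png

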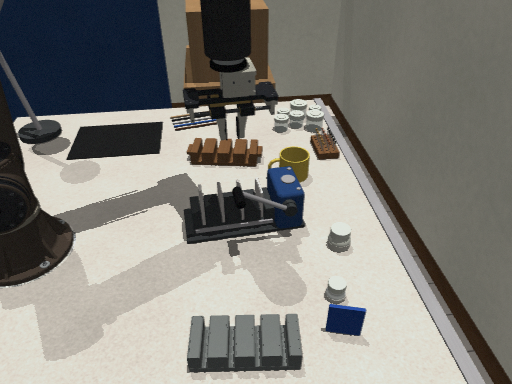

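View pics/l7t.png

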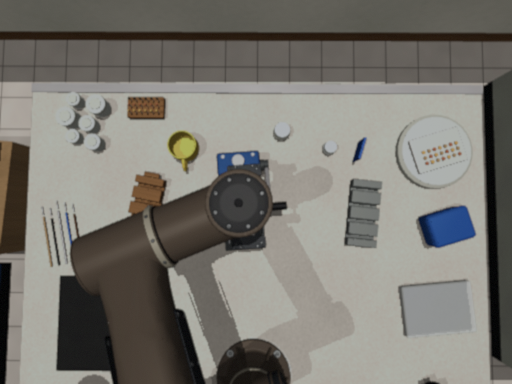

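>>> {"method": "play_rows", "body": {"series": [0,0.04,0,0,0,0.04,0,0,0,0.04,0,0,0,0.04,0,0,0,0.04,0,0]}}

```text
time_s: 36.7
tcp_pos: [0.5463, -0.188, 0.2464]
eef_rot: [149.7, 90.0, -26.1]
contact_force: [1.0, 0.3, 0.5]
gripper_width: 0.0244
```

>>> {"method": "play_rows", "body": {"series": [0,0.04,0,0,0,0.04,0,0,0,0,0,0,0,0,0,0,0,0,0,0]}}

```text
time_s: 37.12
tcp_pos: [0.552, -0.2659, 0.2458]
eef_rot: [-23.1, 90.0, 161.0]
contact_force: [-0.4, 0.4, -0.0]
gripper_width: 0.0243
```

Run:
```python
from h import *
t=capture("top");cv2.imwrite("pics/m1.png",t["img"])
crop(t,110,140,310,260,4,"pics/m1c.png")
s=capture("side");crop(s,170,120,320,250,5,"pics/m1s.png")
np.savez("m1.npz",t=t["img"],s=s["img"])
```

```text
(no output)
```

View pics/m1c.png

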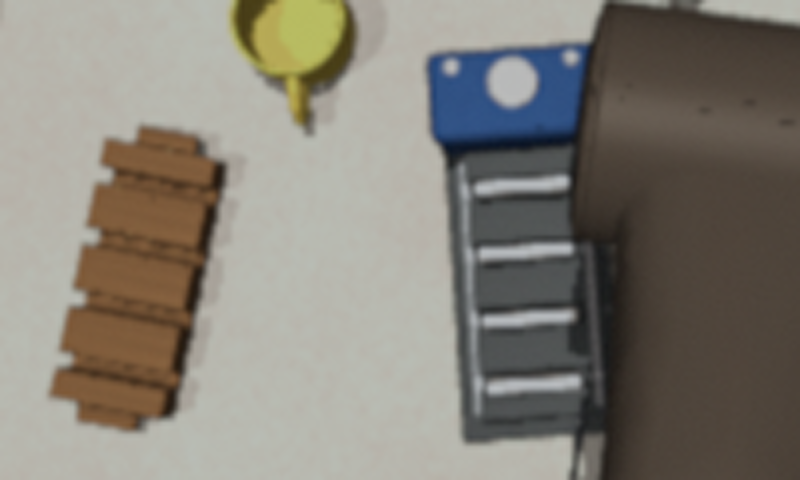

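View pics/m1s.png

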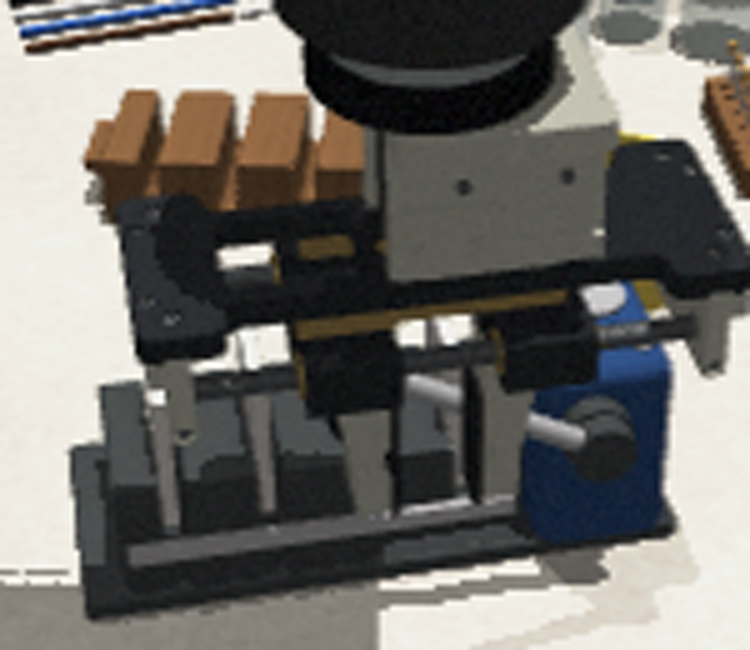

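Run:
```python
from h import *
d=np.load("m1.npz");t=capture("top");img=d["t"]
# corners
f=lambda p:(110+(p[0]+.5)/4-.5,140+(p[1]+.5)/4-.5)
C=[ray(t,*f(p),.047)[:2] for p in [(103,140),(222,163),(165,417),(52,397)]]
C=np.array(C);print(C.round(4)); c=C.mean(0);print("center",c.round(4), "len",np.linalg.norm(C[0]-C[3]),np.linalg.norm(C[1]-C[2]),"wid",np.linalg.norm(C[0]-C[1]),np.linalg.norm(C[2]-C[3]))
ax=(C[0]-C[3]+C[1]-C[2]);ax/=np.linalg.norm(ax);print("x axis deg",np.degrees(np.arctan2(ax[1],ax[0])))
ay=(C[0]-C[1]+C[3]-C[2]);print("y axis deg",np.degrees(np.arctan2(ay[1],ay[0])))
# rectify about center: 1mm/px, rows = -x', cols=-y'
ey=np.array([-ax[1],ax[0]])
M=np.zeros((120,280,2),np.float32)
ys=np.linspace(-.06,.06,121);xs=np.linspace(.14,-.14,281)
m=np.array([[proj(t,[*(c+ax*x+ey*y),.047]) for y in ys[::-1]] for x in xs],np.float32)
r=cv2.remap(img,m[...,0],m[...,1],cv2.INTER_CUBIC)
cv2.imwrite("pics/rect.png",cv2.resize(r,None,fx=2.8,fy=2.1))
g=r[...,2].astype(int)
for a,b in [(-35,-15),(-10,10),(15,35)]:
    cols=[i for i,y in enumerate(ys[::-1]) if a<=y*1000<=b]
    p=g[:,cols].mean(1); print((a,b),[f"{int(round(x*1000))}:{int(v)}" for x,v in zip(xs,p)][20:262:2])
```

```text
[[0.6331 0.3792]
 [0.6155 0.2841]
 [0.4154 0.3243]
 [0.4302 0.4137]]
center [0.5236 0.3503] len 0.20578334594585107 0.20405471223358598 wid 0.09665638423421406 0.09055832874973185
x axis deg -10.501059640192066
y axis deg 80.0234985654826
(-35, -15) ['120:147', '118:132', '116:119', '114:112', '112:109', '110:107', '108:103', '106:103', '104:111', '102:121', '100:127', '98:129', '96:128', '94:126', '92:126', '90:127', '88:128', '86:124', '84:111', '82:95', '80:86', '78:93', '76:103', '74:107', '72:106', '70:107', '68:113', '66:120', '64:124', '62:125', '60:126', '58:127', '56:128', '54:128', '52:127', '50:126', '48:125', '46:127', '44:128', '42:130', '40:132', '38:132', '36:125', '34:112', '32:98', '30:97', '28:107', '26:113', '24:109', '22:100', '20:96', '18:106', '16:118', '14:123', '12:124', '10:125', '8:127', '6:128', '4:128', '2:127', '0:125', '-2:125', '-4:126', '-6:128', '-8:130', '-10:132', '-12:131', '-14:125', '-16:112', '-18:102', '-20:103', '-22:108', '-24:108', '-26:99', '-28:88', '-30:90', '-32:105', '-34:118', '-36:124', '-38:124', '-40:125', '-42:127', '-44:128', '-46
[... 2290 characters left out ...]
', '6:126', '4:126', '2:125', '0:125', '-2:126', '-4:127', '-6:128', '-8:128', '-10:128', '-12:124', '-14:118', '-16:110', '-18:109', '-20:117', '-22:121', '-24:119', '-26:107', '-28:94', '-30:94', '-32:106', '-34:119', '-36:124', '-38:124', '-40:124', '-42:125', '-44:126', '-46:126', '-48:125', '-50:125', '-52:126', '-54:127', '-56:127', '-58:128', '-60:127', '-62:125', '-64:121', '-66:114', '-68:113', '-70:116', '-72:118', '-74:110', '-76:93', '-78:79', '-80:84', '-82:103', '-84:118', '-86:125', '-88:126', '-90:126', '-92:125', '-94:125', '-96:126', '-98:127', '-100:125', '-102:126', '-104:131', '-106:140', '-108:148', '-110:153', '-112:155', '-114:157', '-116:161', '-118:167', '-120:175']
```

View pics/rect.png

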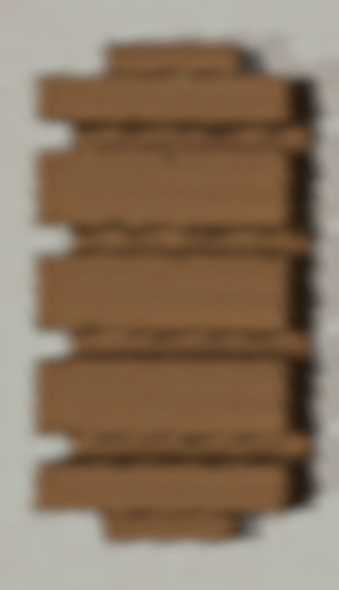

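Run:
```python
from h import *
im=cv2.imread("pics/l7.png")
cv2.imwrite("pics/l7c.png",cv2.resize(im[125:180,180:275],None,fx=8,fy=8,interpolation=cv2.INTER_CUBIC))
c=capture("side")
O=np.array([.5244,.3516]);a=np.radians(-10.5);ax=np.array([np.cos(a),np.sin(a)]);ey=np.array([-ax[1],ax[0]])
for x in (-.105,-.081,-.069,-.031,-.019,.019,.031,.069,.081,.105):
    print(x,[((proj(c,[*(O+ax*x+ey*y),.047])-[180,125])*8+3.5).round(0) for y in (-.045,.045)])
```

```text
-0.105 [array([ 74., 219.]), array([114., 103.])]
-0.081 [array([135., 221.]), array([172., 105.])]
-0.069 [array([165., 222.]), array([201., 105.])]
-0.031 [array([261., 224.]), array([292., 108.])]
-0.019 [array([292., 225.]), array([321., 108.])]
0.019 [array([389., 228.]), array([413., 111.])]
0.031 [array([419., 229.]), array([442., 112.])]
0.069 [array([517., 231.]), array([534., 114.])]
0.081 [array([547., 232.]), array([564., 115.])]
0.105 [array([609., 234.]), array([622., 116.])]
```

View pics/l7c.png

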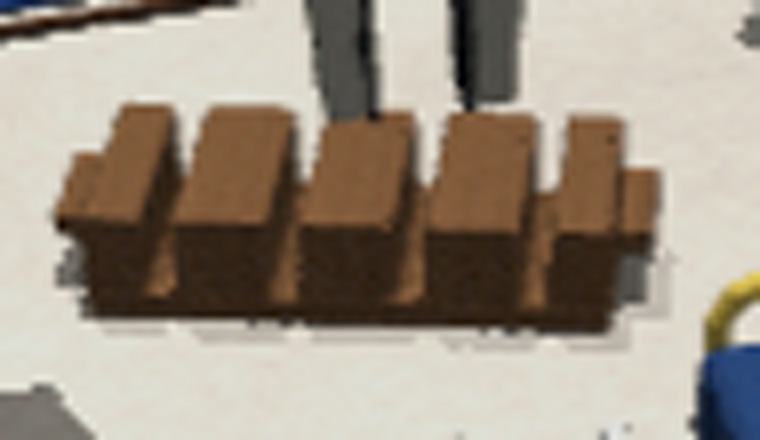

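>>> {"method": "play_rows", "body": {"series": [0,-0.038,-0.0035,0,0,-0.038,-0.0035,0,0,-0.038,-0.0035,0,0,-0.038,-0.0035,0,0,-0.038,-0.0035,0], "jaw": 18}}

```text
time_s: 37.73
tcp_pos: [0.5556, -0.0716, 0.2468]
eef_rot: [-174.3, 89.9, 10.0]
contact_force: [1.1, -0.1, 0.3]
gripper_width: 0.0158
```

>>> {"method": "play_rows", "body": {"series": [0,-0.038,-0.0035,0,0,-0.038,-0.0035,0,0,-0.034,-0.0035,0,0,-0.01,0,0,0,0,0,0]}}

```text
time_s: 38.15
tcp_pos: [0.5573, 0.0497, 0.2466]
eef_rot: [-147.4, 90.0, 37.1]
contact_force: [0.4, -0.0, -0.1]
gripper_width: 0.0159
```

Run:
```python
from h import *
go(.5983,.0434,.13,184.3)
```

```text
t 38.15 tcp [0.5573 0.0497 0.2466] jaw -175.47 spin 0.004 (deg yaw -0.23 ) j1,j6 [ 25.1 -20.6] w 0.0159 F [ 0.4 -0.  -0.1]
tool delta now [ 0.1166  0.0096 -0.0403] after spin [ 0.1166  0.0095 -0.0404] tilt [ 7.e-04  5.e-04 -1.e+00]
```

>>> {"method": "play_rows", "body": {"series": [0,0.005,-0.02,0.002,0,0.0045,-0.0203,0.002,0.02,0,0,0,0.02,0,0,0,0.02,0,0,0]}}

```text
time_s: 38.57
tcp_pos: [0.5985, 0.0394, 0.1858]
eef_rot: [-163.4, 90.0, 20.6]
contact_force: [-0.2, -0.7, -0.3]
gripper_width: 0.016
```

>>> {"method": "play_rows", "body": {"series": [0.02,0,0,0,0.018,0,0,0,0,0,0,0,0,0,0,0,0,0,0,0]}}

```text
time_s: 38.98
tcp_pos: [0.5992, 0.0396, 0.1497]
eef_rot: [176.8, 89.9, 0.8]
contact_force: [0.4, 0.3, 0.1]
gripper_width: 0.0157
```

Run:
```python
from h import *
go(.5983,.0434,.070,184.3)
c=capture("side");crop(c,200,130,330,240,6,"pics/n1.png")
```

```text
t 38.98 tcp [0.5992 0.0396 0.1497] jaw -175.96 spin -0.0046 (deg yaw 0.26 ) j1,j6 [ 22.4 -18.4] w 0.0157 F [0.4 0.3 0.1]
tool delta now [ 0.0797 -0.0038  0.0007] after spin [ 0.0797 -0.0038  0.0007] tilt [ 0.0016  0.     -1.    ]
```

View pics/n1.png

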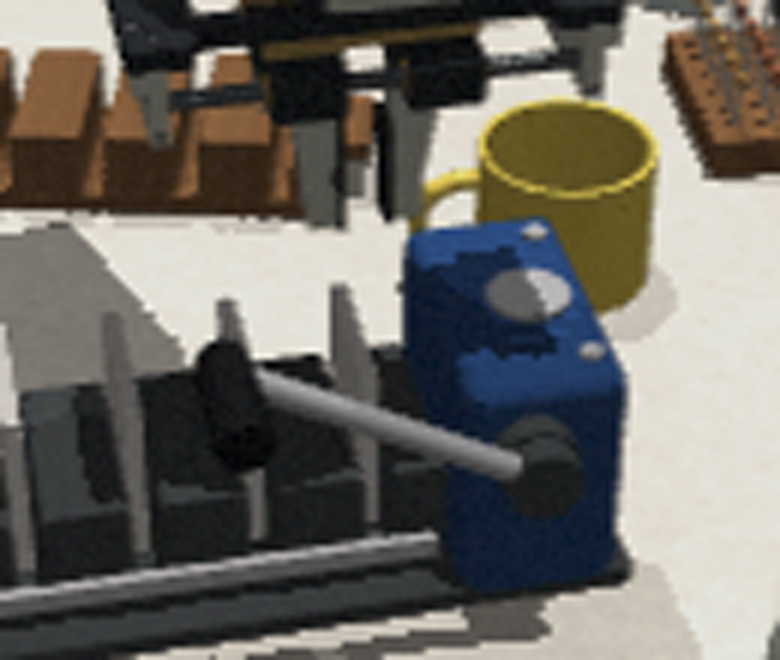

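>>> {"method": "play_rows", "body": {"series": [0.015,-0.0038,0.0007,0,0.015,0,0,-0.004,0.01,0,0,0,0,0,0,0,0,0,0,0]}}

```text
time_s: 39.45
tcp_pos: [0.5977, 0.0434, 0.1088]
eef_rot: [116.5, 90.0, -59.2]
contact_force: [0.9, -0.3, 0.8]
gripper_width: 0.0156
```

>>> {"method": "play_rows", "body": {"series": [0.01,0,0,0,0.01,0,0,0,0.01,0,0,0,0.008,0,0,0,0,0,0,0]}}

```text
time_s: 39.87
tcp_pos: [0.596, 0.043, 0.0678]
eef_rot: [11.9, 89.8, -163.9]
contact_force: [-0.8, -1.0, -0.0]
gripper_width: 0.0159
```

>>> {"method": "play_rows", "body": {"series": [0,0,0,0,0,0,0,0,0,0,0,0,0,0,0,0,0,0,0,0], "jaw": 0}}

```text
time_s: 40.28
tcp_pos: [0.5976, 0.0435, 0.0706]
eef_rot: [-159.0, 90.0, 25.3]
contact_force: [0.8, 0.3, -1.6]
gripper_width: 0.0079
```

Run:
```python
from h import *
go(.5983,.0434,.070,184.3)
c=capture("side");crop(c,200,130,330,240,6,"pics/n2.png")
```

```text
t 40.28 tcp [0.5976 0.0435 0.0706] jaw -175.76 spin -0.0011 (deg yaw 0.06 ) j1,j6 [ 22.8 -18.6] w 0.0079 F [ 0.8  0.3 -1.6]
tool delta now [ 0.0006  0.0002 -0.0006] after spin [ 0.0006  0.0002 -0.0006] tilt [ 5.e-04  3.e-04 -1.e+00]
```

View pics/n2.png

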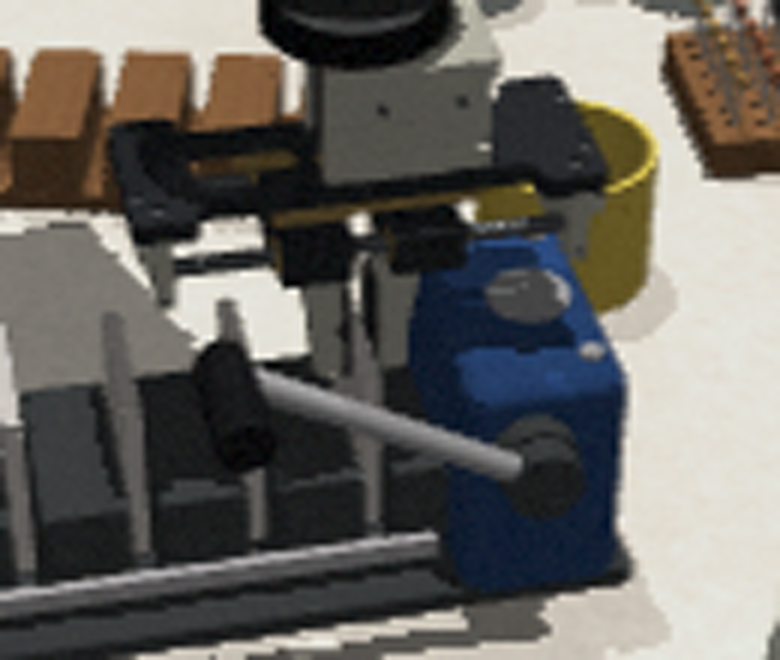

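>>> {"method": "play_rows", "body": {"series": [-0.02,0,0,0,-0.03,0,0,0,-0.03,0,0,0,-0.03,0,0,0.085,0,0,0,0.085]}}

```text
time_s: 40.75
tcp_pos: [0.6009, 0.0439, 0.1874]
eef_rot: [-164.6, 89.4, 9.8]
contact_force: [0.7, 1.1, -0.3]
gripper_width: 0.0075
```

>>> {"method": "play_rows", "body": {"series": [0,-0.02,0,0.089,0,-0.035,0.006,0,0,-0.035,0.006,0,0,-0.035,0.006,0,0,-0.035,0.006,0]}}

```text
time_s: 41.17
tcp_pos: [0.6014, 0.2068, 0.1807]
eef_rot: [-130.0, 90.0, 39.4]
contact_force: [1.9, 0.6, -0.6]
gripper_width: 0.0077
```

Run:
```python
from h import *
go(.5991,.3381,.18,169.5)
```

```text
t 41.17 tcp [0.6014 0.2068 0.1807] jaw 169.37 spin -0.0022 (deg yaw 0.13 ) j1,j6 [ 36.5 -47.2] w 0.0077 F [ 1.9  0.6 -0.6]
tool delta now [ 0.0007 -0.1286  0.0264] after spin [ 0.0007 -0.1287  0.0262] tilt [ 5.e-04  4.e-04 -1.e+00]
```

>>> {"method": "play_rows", "body": {"series": [0,-0.035,0.0067,0,0,-0.035,0.0067,0,0,-0.034,0.0067,0,0,-0.02,0.006,0,0,0,0,0]}}

```text
time_s: 41.58
tcp_pos: [0.5981, 0.3363, 0.1796]
eef_rot: [-64.7, 90.0, 104.9]
contact_force: [0.9, -1.2, -0.7]
gripper_width: 0.0079
```

>>> {"method": "play_rows", "body": {"series": [0.02,0,0,0,0.03,0,0,0,0.02,0,0,0,0,0,0,0,0,0,0,0]}}

```text
time_s: 42.0
tcp_pos: [0.5984, 0.3313, 0.1097]
eef_rot: [61.9, 89.9, -128.7]
contact_force: [-0.4, 0.4, 0.1]
gripper_width: 0.0079
```

Run:
```python
from h import *
go(.5991,.3381,.0526,169.5)
c=capture("side");crop(c,170,80,320,200,5,"pics/d1.png")
go(.5991,.3381,.0526,169.5)
```

```text
t 42.0 tcp [0.5984 0.3313 0.1097] jaw 169.4 spin -0.0018 (deg yaw 0.1 ) j1,j6 [ 45.3 -55.9] w 0.0079 F [-0.4  0.4  0.1]
tool delta now [ 0.057  -0.0069  0.0005] after spin [ 0.057  -0.0069  0.0005] tilt [-0.0015 -0.0019 -1.    ]
t 42.05 tcp [0.5993 0.332  0.1113] jaw 169.41 spin -0.0016 (deg yaw 0.09 ) j1,j6 [ 45.3 -55.9] w 0.0077 F [ 0.7 -0.9 -0.1]
tool delta now [ 0.0587 -0.0059  0.0014] after spin [ 0.0587 -0.0059  0.0014] tilt [ 8.e-04 -1.e-04 -1.e+00]
```

View pics/d1.png

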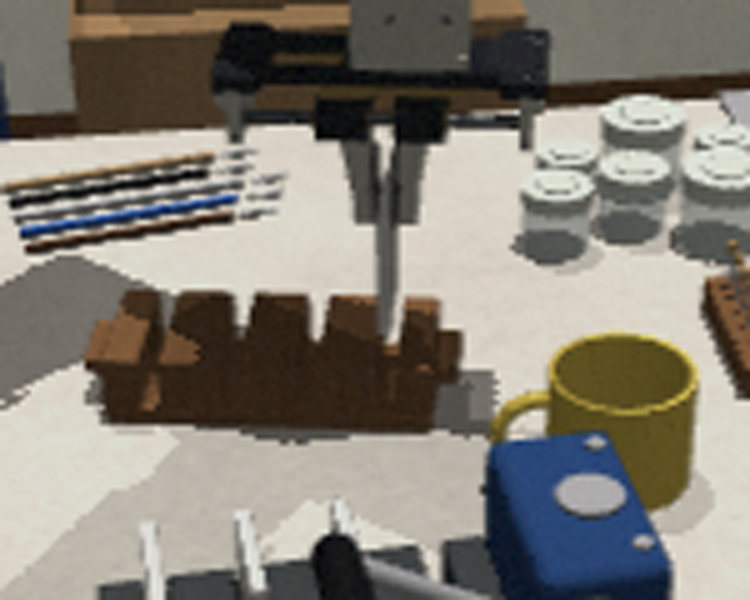

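>>> {"method": "play_rows", "body": {"series": [0,-0.006,0.0005,0,0,0,0,0,0.012,0,0,0,0,0,0,0,0,0,0,0]}}

```text
time_s: 42.47
tcp_pos: [0.5988, 0.3377, 0.0975]
eef_rot: [46.7, 89.9, -143.9]
contact_force: [0.4, -1.0, -0.1]
gripper_width: 0.008
```

Run:
```python
from h import *
go(.5991,.3381,.0526,169.5)
c=capture("side");crop(c,200,120,300,180,8,"pics/d2.png")
```

```text
t 42.47 tcp [0.5988 0.3377 0.0975] jaw 169.4 spin -0.0018 (deg yaw 0.1 ) j1,j6 [ 45.6 -56.2] w 0.008 F [ 0.4 -1.  -0.1]
tool delta now [ 0.0449 -0.0005 -0.0003] after spin [ 0.0449 -0.0005 -0.0003] tilt [-1.2e-03 -9.0e-04 -1.0e+00]
```

View pics/d2.png

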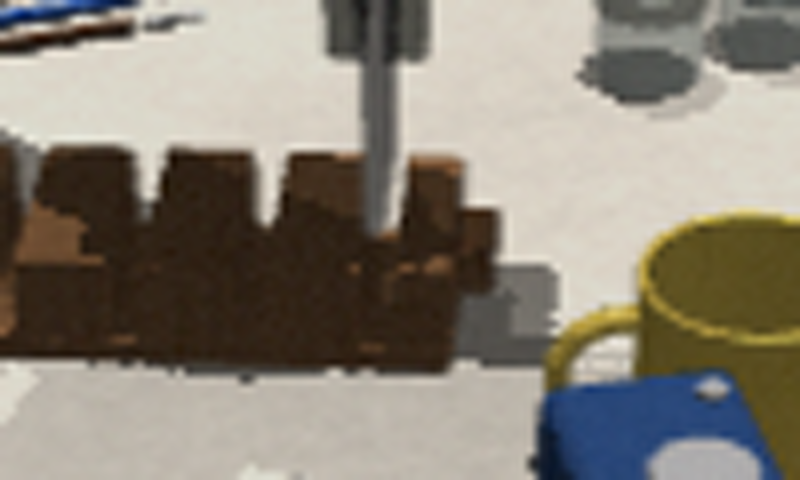

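>>> {"method": "play_rows", "body": {"series": [0.01,0,-0.001,0,0.01,0,0,0,0.01,0,0,0,0.007,0,0,0,0,0,0,0]}}

```text
time_s: 42.93
tcp_pos: [0.5991, 0.3369, 0.0584]
eef_rot: [48.9, 89.8, -141.7]
contact_force: [-0.4, -0.5, -0.7]
gripper_width: 0.0078
```

>>> {"method": "play_rows", "body": {"series": [0.004,0,0,0,0.004,0,0,0,0.002,0,0,0,0,0,0,0,0,0,0,0]}}

```text
time_s: 43.35
tcp_pos: [0.601, 0.3381, 0.0522]
eef_rot: [-144.4, 89.9, 25.0]
contact_force: [1.0, 0.0, 4.1]
gripper_width: 0.0075
```

Run:
```python
from h import *
go(.5991,.3381,.0526,169.5)
c=capture("side");crop(c,200,120,300,180,8,"pics/d3.png")
```

```text
t 43.35 tcp [0.601  0.3381 0.0522] jaw 169.42 spin -0.0014 (deg yaw 0.08 ) j1,j6 [ 45.5 -56.1] w 0.0075 F [1.  0.  4.1]
tool delta now [-0.0004  0.0004  0.0019] after spin [-0.0004  0.0004  0.0019] tilt [ 1.5e-03  7.0e-04 -1.0e+00]
```

View pics/d3.png

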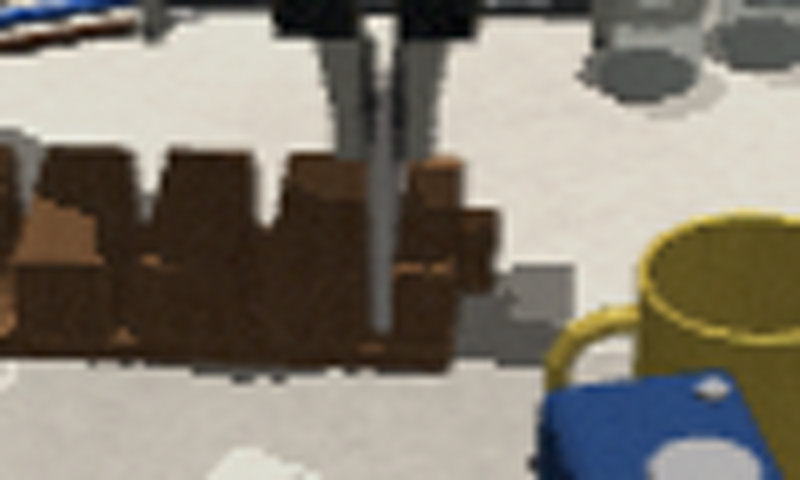

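>>> {"method": "play_rows", "body": {"series": [0,0,0,0,0,0,0,0,0,0,0,0,0,0,0,0,0,0,0,0], "jaw": 20}}

```text
time_s: 43.82
tcp_pos: [0.6001, 0.3379, 0.051]
eef_rot: [42.0, 90.0, -148.6]
contact_force: [-1.2, 0.5, 0.1]
gripper_width: 0.0174
```

>>> {"method": "play_rows", "body": {"series": [-0.015,0,0,0,-0.03,0,0,0,-0.04,0,0,0,-0.04,0,0,-0.1,0,0,0,-0.1]}}

```text
time_s: 44.23
tcp_pos: [0.6042, 0.34, 0.186]
eef_rot: [-149.7, 89.3, 31.5]
contact_force: [1.6, 0.3, 1.9]
gripper_width: 0.0174
```

Run:
```python
from h import *
c=capture("side");crop(c,170,100,320,220,5,"pics/d4.png")
go(.5487,.0402,.18,184.3)
```

```text
t 44.28 tcp [0.6027 0.3396 0.1821] jaw -178.41 spin -0.0472 (deg yaw 2.71 ) j1,j6 [ 45.5 -44. ] w 0.0173 F [ 0.2  0.1 -0.8]
tool delta now [0.     0.2978 0.0623] after spin [0.     0.2945 0.0763] tilt [ 0.0073  0.0056 -1.    ]
```

View pics/d4.png

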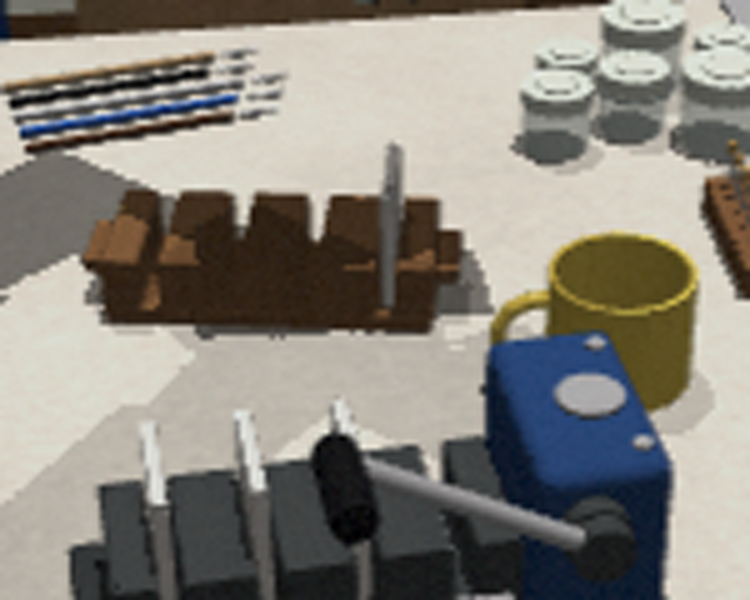

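>>> {"method": "play_rows", "body": {"series": [0,0,0,-0.055,0,0.037,0.009,0,0,0.037,0.009,0,0,0.037,0.009,0,0,0.037,0.009,0]}}

```text
time_s: 44.7
tcp_pos: [0.5737, 0.1862, 0.1753]
eef_rot: [22.4, 89.9, -153.7]
contact_force: [0.4, -0.0, 0.5]
gripper_width: 0.0176
```

>>> {"method": "play_rows", "body": {"series": [0,0.037,0.009,0,0,0.037,0.009,0,0,0.037,0.01,0,0,0.03,0.009,0,0,0,0,0]}}

```text
time_s: 45.12
tcp_pos: [0.5454, 0.0401, 0.1759]
eef_rot: [10.6, 89.9, -165.7]
contact_force: [-1.2, 0.3, -0.3]
gripper_width: 0.0172
```

Run:
```python
from h import *
go(.5487,.0402,.13,184.3)
```

```text
t 45.12 tcp [0.5454 0.0401 0.1759] jaw -176.27 spin -0.0099 (deg yaw 0.57 ) j1,j6 [ 24.7 -21. ] w 0.0172 F [-1.2  0.3 -0.3]
tool delta now [ 0.0459  0.0001 -0.0034] after spin [ 0.0459  0.0002 -0.0034] tilt [-1.8e-03 -5.0e-04 -1.0e+00]
```

>>> {"method": "play_rows", "body": {"series": [0.02,0,-0.0027,-0.01,0.025,0,0,0,0.02,0,0,0,0,0,0,0,0,0,0,0]}}

```text
time_s: 45.53
tcp_pos: [0.5496, 0.0444, 0.1104]
eef_rot: [21.9, 89.8, -153.6]
contact_force: [-0.3, 0.1, 0.1]
gripper_width: 0.0175
```

>>> {"method": "play_rows", "body": {"series": [0.012,0,0,0,0.012,0,0,0,0.012,0,0,0,0.005,0,0,0,0,0,0,0]}}

```text
time_s: 45.95
tcp_pos: [0.5504, 0.0448, 0.0703]
eef_rot: [28.1, 90.0, -147.4]
contact_force: [-0.4, -0.4, -0.4]
gripper_width: 0.0175
```

>>> {"method": "play_rows", "body": {"series": [0,0,0,0,0,0,0,0,0,0,0,0,0,0,0,0,0,0,0,0], "jaw": 0}}

```text
time_s: 46.37
tcp_pos: [0.551, 0.0449, 0.0714]
eef_rot: [-167.8, 89.9, 16.8]
contact_force: [-2.0, 0.8, 6.3]
gripper_width: 0.0076
```

Run:
```python
from h import *
go(.5487,.0402,.07,184.3)
```

```text
t 46.37 tcp [0.551  0.0449 0.0714] jaw -175.4 spin 0.0053 (deg yaw -0.3 ) j1,j6 [ 25.  -20.4] w 0.0076 F [-2.   0.8  6.3]
tool delta now [0.0013 0.0045 0.0026] after spin [0.0013 0.0045 0.0026] tilt [ 1.5e-03  4.0e-04 -1.0e+00]
```

>>> {"method": "play_rows", "body": {"series": [-0.02,0,0,0,-0.03,0,0,0,-0.03,0,0,0,-0.03,0,0,0.085,0,0,0,0.085]}}

```text
time_s: 46.78
tcp_pos: [0.5538, 0.0453, 0.187]
eef_rot: [-162.5, 89.4, 12.2]
contact_force: [1.1, 0.5, -0.3]
gripper_width: 0.0078
```

>>> {"method": "play_rows", "body": {"series": [0,-0.02,0,0.086,0,-0.035,0.006,0,0,-0.035,0.006,0,0,-0.035,0.006,0,0,-0.035,0.006,0]}}

```text
time_s: 47.2
tcp_pos: [0.5529, 0.2081, 0.1806]
eef_rot: [-122.8, 90.0, 47.1]
contact_force: [0.7, -0.3, -1.7]
gripper_width: 0.0078
```

Run:
```python
from h import *
go(.5519,.3516,.18,169.5)
```

```text
t 47.2 tcp [0.5529 0.2081 0.1806] jaw 169.88 spin 0.0066 (deg yaw -0.38 ) j1,j6 [ 39.6 -49.7] w 0.0078 F [ 0.7 -0.3 -1.7]
tool delta now [ 0.0007 -0.1411  0.0262] after spin [ 0.0007 -0.1409  0.0271] tilt [ 5.e-04  5.e-04 -1.e+00]
```

>>> {"method": "play_rows", "body": {"series": [0,-0.037,0.007,0.006,0,-0.037,0.007,0,0,-0.037,0.007,0,0,-0.0315,0.006,0,0,0,0,0]}}

```text
time_s: 47.62
tcp_pos: [0.5519, 0.357, 0.1794]
eef_rot: [-114.6, 90.0, 55.2]
contact_force: [0.7, -0.6, -0.8]
gripper_width: 0.0079
```

>>> {"method": "play_rows", "body": {"series": [0.02,0,0,0,0.03,0,0,0,0.028,0,0,0,0,0,0,0,0,0,0,0]}}

```text
time_s: 48.03
tcp_pos: [0.5515, 0.3508, 0.1012]
eef_rot: [63.4, 89.8, -127.0]
contact_force: [0.3, 0.7, 0.6]
gripper_width: 0.0079
```

>>> {"method": "play_rows", "body": {"series": [0,0,0,0,0,0,0,0,0,0,0,0,0,0,0,0,0,0,0,0]}}

```text
time_s: 48.45
tcp_pos: [0.5524, 0.3519, 0.1033]
eef_rot: [-121.8, 89.9, 47.8]
contact_force: [-0.6, 0.1, -0.9]
gripper_width: 0.0077
```

Run:
```python
from h import *
go(.5519,.3516,.0534,169.5)
c=capture("side");crop(c,180,110,280,180,8,"pics/e1.png")
```

```text
t 48.45 tcp [0.5524 0.3519 0.1033] jaw 169.57 spin 0.0012 (deg yaw -0.07 ) j1,j6 [ 49.5 -60. ] w 0.0077 F [-0.6  0.1 -0.9]
tool delta now [0.0499 0.0005 0.0005] after spin [0.0499 0.0005 0.0005] tilt [ 0.0011  0.0012 -1.    ]
```

View pics/e1.png

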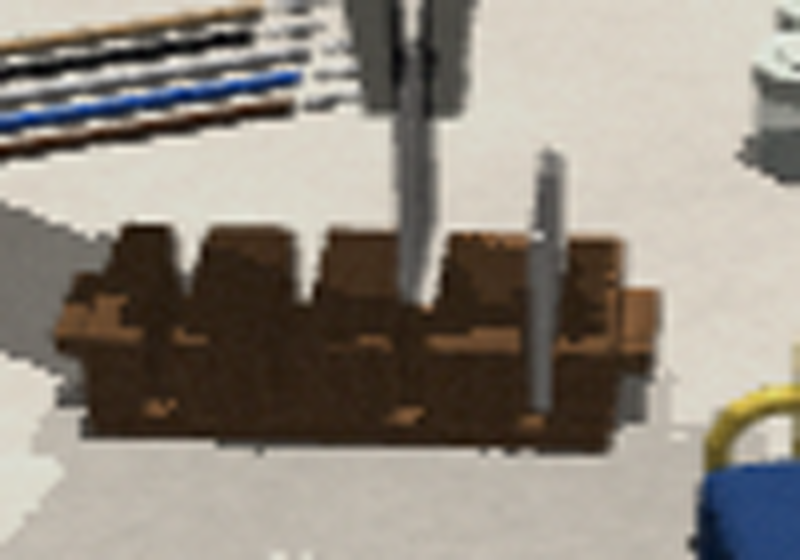

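>>> {"method": "play_rows", "body": {"series": [0.012,0,0,0,0.012,0,0,0,0.012,0,0,0,0.007,0,0,0,0,0,0,0]}}

```text
time_s: 48.92
tcp_pos: [0.5507, 0.3504, 0.056]
eef_rot: [54.4, 89.7, -136.1]
contact_force: [-1.0, -0.2, -0.6]
gripper_width: 0.0081
```

>>> {"method": "play_rows", "body": {"series": [0.004,0,0,0,0.004,0,0,0,0.001,0,0,0,0,0,0,0,0,0,0,0]}}

```text
time_s: 49.33
tcp_pos: [0.5531, 0.3519, 0.0532]
eef_rot: [-147.3, 89.8, 22.4]
contact_force: [-4.3, -3.0, 15.4]
gripper_width: 0.0082
```

Seated (z 0.0532 vs 0.0534 predicted, 15 N). Release and go back.

>>> {"method": "play_rows", "body": {"series": [0,0,0,0,0,0,0,0,0,0,0,0,0,0,0,0,0,0,0,0], "jaw": 20}}

```text
time_s: 49.75
tcp_pos: [0.5521, 0.3517, 0.05]
eef_rot: [63.6, 90.0, -126.8]
contact_force: [-0.1, -0.1, -0.1]
gripper_width: 0.0175
```

>>> {"method": "play_rows", "body": {"series": [-0.015,0,0,0,-0.03,0,0,0,-0.04,0,0,0,-0.043,0,0,-0.1,0,0,0,-0.1]}}

```text
refused, shift out of range in row 4
```

Run:
```python
from h import *
go(.4988,.0360,.18,184.3)
```

```text
t 49.75 tcp [0.5521 0.3517 0.05  ] jaw 169.58 spin -0.257 (deg yaw 14.72 ) j1,j6 [ 49.5 -60. ] w 0.0175 F [-0.1 -0.1 -0.1]
tool delta now [-0.1299  0.3201 -0.0047] after spin [-0.1299  0.3108  0.0768] tilt [-2.e-04 -2.e-04 -1.e+00]
```

Steady reading: after a lift of 0.13 and spin −0.257, move y +0.311, z +0.077.

>>> {"method": "play_rows", "body": {"series": [-0.02,0,0,0,-0.03,0,0,0,-0.04,0,0,0,-0.04,0,0,-0.1,0,0,0,-0.1]}}

```text
time_s: 50.17
tcp_pos: [0.5558, 0.3541, 0.1896]
eef_rot: [-146.0, 89.3, 35.3]
contact_force: [0.9, 0.5, 1.7]
gripper_width: 0.0179
```

>>> {"method": "play_rows", "body": {"series": [0,0,0,-0.057,0,0.038,0.0094,0,0,0.038,0.0094,0,0,0.038,0.0094,0,0,0.038,0.0094,0]}}

```text
time_s: 50.58
tcp_pos: [0.5253, 0.1958, 0.1799]
eef_rot: [39.3, 90.0, -136.3]
contact_force: [0.5, -0.2, 0.7]
gripper_width: 0.0174
```

>>> {"method": "play_rows", "body": {"series": [0,0.038,0.0094,0,0,0.038,0.0094,0,0,0.038,0.0094,0,0,0.038,0.0094,0,0,0.007,0.0016,0]}}

```text
time_s: 51.0
tcp_pos: [0.4969, 0.0317, 0.1803]
eef_rot: [17.2, 90.0, -158.6]
contact_force: [-0.2, 0.2, -1.5]
gripper_width: 0.0175
```

>>> {"method": "play_rows", "body": {"series": [0.02,0,0,0,0.025,0,0,0,0,0,0,0,0,0,0,0,0,0,0,0]}}

```text
time_s: 51.42
tcp_pos: [0.4995, 0.0361, 0.1362]
eef_rot: [149.0, 90.0, -26.7]
contact_force: [0.6, 0.5, 1.0]
gripper_width: 0.0177
```

Run:
```python
from h import *
go(.4988,.0360,.07,184.3)
```

```text
t 51.42 tcp [0.4995 0.0361 0.1362] jaw -175.66 spin 0.0007 (deg yaw -0.04 ) j1,j6 [ 26.7 -22.4] w 0.0177 F [0.6 0.5 1. ]
tool delta now [0.0662 0.     0.0007] after spin [0.0662 0.     0.0007] tilt [ 6.e-04 -3.e-04 -1.e+00]
```

>>> {"method": "play_rows", "body": {"series": [0.015,0,0,0,0.018,0,0,0,0.018,0,0,0,0.014,0,0,0,0,0,0,0]}}

```text
time_s: 51.83
tcp_pos: [0.4981, 0.0359, 0.0691]
eef_rot: [15.7, 89.9, -160.0]
contact_force: [-1.2, -0.0, 0.4]
gripper_width: 0.0175
```

>>> {"method": "play_rows", "body": {"series": [0,0,0,0,0,0,0,0,0,0,0,0,0,0,0,0,0,0,0,0], "jaw": 0}}

```text
time_s: 52.25
tcp_pos: [0.5001, 0.0363, 0.0718]
eef_rot: [-165.9, 89.8, 18.4]
contact_force: [-0.2, 1.3, 5.7]
gripper_width: 0.0078
```

Run:
```python
from h import *
go(.5019,.3564,.18,169.5)
```

```text
t 52.25 tcp [0.5001 0.0363 0.0718] jaw -175.67 spin 0.2589 (deg yaw -14.83 ) j1,j6 [ 26.7 -22.4] w 0.0078 F [-0.2  1.3  5.7]
tool delta now [-0.1079 -0.3191 -0.0263] after spin [-0.1079 -0.3152  0.0563] tilt [ 0.0029  0.001  -1.    ]
```

>>> {"method": "play_rows", "body": {"series": [-0.02,0,0,0,-0.03,0,0,0,-0.03,0,0,0,-0.03,0,0,0.085,0,0,0,0.085]}}

```text
time_s: 52.67
tcp_pos: [0.5021, 0.0365, 0.1869]
eef_rot: [-159.7, 89.4, 14.7]
contact_force: [2.3, 0.0, -0.2]
gripper_width: 0.0078
```

>>> {"method": "play_rows", "body": {"series": [0,0,0,0.089,0,-0.038,0.0068,0,0,-0.038,0.0068,0,0,-0.038,0.0068,0,0,-0.038,0.0068,0]}}

```text
time_s: 53.08
tcp_pos: [0.4996, 0.1916, 0.1809]
eef_rot: [-121.0, 89.9, 48.4]
contact_force: [1.2, -0.8, -0.0]
gripper_width: 0.0077
```

>>> {"method": "play_rows", "body": {"series": [0,-0.038,0.0068,0,0,-0.038,0.0068,0,0,-0.038,0.0068,0,0,-0.038,0.0068,0,0,-0.011,0.002,0]}}

```text
time_s: 53.5
tcp_pos: [0.5008, 0.3605, 0.1801]
eef_rot: [-116.7, 89.9, 52.9]
contact_force: [0.8, -0.5, 0.2]
gripper_width: 0.0079
```

>>> {"method": "play_rows", "body": {"series": [0.02,0,0,0,0.03,0,0,0,0.028,0,0,0,0,0,0,0,0,0,0,0]}}

```text
time_s: 53.92
tcp_pos: [0.5004, 0.3548, 0.1016]
eef_rot: [66.8, 89.8, -123.7]
contact_force: [0.2, 0.3, -0.1]
gripper_width: 0.0074
```

>>> {"method": "play_rows", "body": {"series": [0,0,0,0,0,0,0,0,0,0,0,0,0,0,0,0,0,0,0,0]}}

```text
time_s: 54.33
tcp_pos: [0.5013, 0.3561, 0.1033]
eef_rot: [-118.0, 89.9, 51.4]
contact_force: [-0.2, -0.4, -1.2]
gripper_width: 0.0079
```

Run:
```python
from h import *
go(.5019,.3564,.0538,169.5)
c=capture("side");crop(c,180,110,280,180,8,"pics/e2.png")
```

```text
t 54.33 tcp [0.5013 0.3561 0.1033] jaw 169.45 spin -0.0008 (deg yaw 0.05 ) j1,j6 [ 53.6 -64.1] w 0.0079 F [-0.2 -0.4 -1.2]
tool delta now [ 0.0495 -0.0004 -0.0005] after spin [ 0.0495 -0.0004 -0.0005] tilt [ 0.001   0.0012 -1.    ]
```

View pics/e2.png

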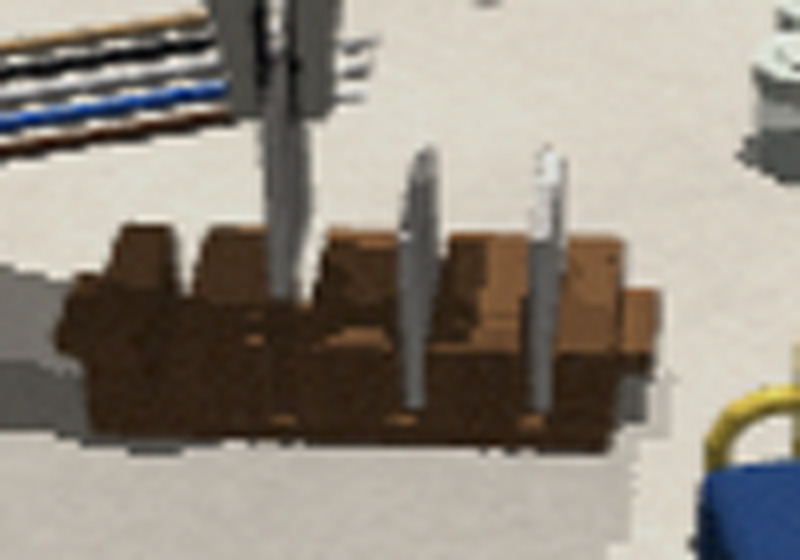

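Both placed plates stand at the slot floors; the third is aligned above its slot (x≈285). Insert.

>>> {"method": "play_rows", "body": {"series": [0.012,0,-0.0005,0,0.012,0,0,0,0.012,0,0,0,0.007,0,0,0,0,0,0,0]}}

```text
time_s: 54.8
tcp_pos: [0.5005, 0.3546, 0.0568]
eef_rot: [57.5, 89.8, -133.1]
contact_force: [-0.3, 0.1, -1.3]
gripper_width: 0.008
```

>>> {"method": "play_rows", "body": {"series": [0.004,0,0,0,0.004,0,0,0,0.001,0,0,0,0,0,0,0,0,0,0,0]}}

```text
time_s: 55.22
tcp_pos: [0.5028, 0.3562, 0.0535]
eef_rot: [-142.4, 89.8, 27.1]
contact_force: [-5.5, -4.0, 17.1]
gripper_width: 0.0077
```

>>> {"method": "play_rows", "body": {"series": [0,0,0,0,0,0,0,0,0,0,0,0,0,0,0,0,0,0,0,0], "jaw": 20}}

```text
time_s: 55.63
tcp_pos: [0.5014, 0.3557, 0.05]
eef_rot: [53.0, 90.0, -137.5]
contact_force: [0.9, -0.0, 0.3]
gripper_width: 0.0174
```

Run:
```python
from h import *
go(.4492,.0323,.18,184.3)
```

```text
t 55.63 tcp [0.5014 0.3557 0.05  ] jaw 169.46 spin -0.2591 (deg yaw 14.84 ) j1,j6 [ 53.5 -64.1] w 0.0174 F [ 0.9 -0.   0.3]
tool delta now [-0.1299  0.3275 -0.0078] after spin [-0.1299  0.3186  0.0764] tilt [-2.e-04 -2.e-04 -1.e+00]
```

>>> {"method": "play_rows", "body": {"series": [-0.02,0,0,0,-0.03,0,0,0,-0.04,0,0,0,-0.04,0,0,-0.1,0,0,0,-0.1]}}

```text
time_s: 56.05
tcp_pos: [0.505, 0.3585, 0.1891]
eef_rot: [-142.0, 89.3, 39.2]
contact_force: [0.7, 1.4, 1.3]
gripper_width: 0.0178
```

>>> {"method": "play_rows", "body": {"series": [0,0,0,-0.059,0,0.038,0.0091,0,0,0.038,0.0091,0,0,0.038,0.0091,0,0,0.038,0.0091,0]}}

```text
time_s: 56.47
tcp_pos: [0.4759, 0.1999, 0.1799]
eef_rot: [40.6, 90.0, -135.1]
contact_force: [0.7, -0.5, 0.4]
gripper_width: 0.0176
```

>>> {"method": "play_rows", "body": {"series": [0,0.038,0.0091,0,0,0.038,0.0091,0,0,0.038,0.0091,0,0,0.038,0.0091,0,0,0.0146,0.0036,0]}}

```text
time_s: 56.88
tcp_pos: [0.4475, 0.0289, 0.1802]
eef_rot: [9.3, 90.0, -166.5]
contact_force: [0.9, 0.1, -0.2]
gripper_width: 0.0175
```

>>> {"method": "play_rows", "body": {"series": [0.02,0,0,0,0.025,0,0,0,0,0,0,0,0,0,0,0,0,0,0,0]}}

```text
time_s: 57.3
tcp_pos: [0.4498, 0.0325, 0.1362]
eef_rot: [146.2, 90.0, -29.4]
contact_force: [-0.3, -0.5, 1.1]
gripper_width: 0.0174
```

Run:
```python
from h import *
go(.4492,.0323,.07,184.3)
c=capture("side");crop(c,170,120,320,240,5,"pics/e3.png")
```

```text
t 57.3 tcp [0.4498 0.0325 0.1362] jaw -175.66 spin 0.0007 (deg yaw -0.04 ) j1,j6 [ 29.3 -25. ] w 0.0174 F [-0.3 -0.5  1.1]
tool delta now [0.0662 0.0002 0.0007] after spin [0.0662 0.0002 0.0007] tilt [ 6.e-04 -3.e-04 -1.e+00]
```

View pics/e3.png

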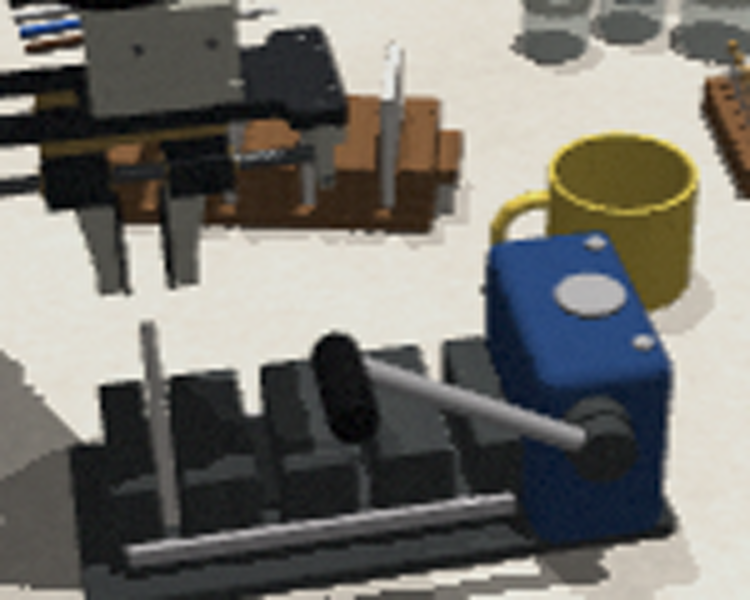

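>>> {"method": "play_rows", "body": {"series": [0.015,0,0,0,0.018,0,0,0,0.018,0,0,0,0.014,0,0,0,0,0,0,0]}}

```text
time_s: 57.77
tcp_pos: [0.4483, 0.0322, 0.069]
eef_rot: [17.4, 89.9, -158.3]
contact_force: [-0.1, -0.5, 0.2]
gripper_width: 0.0176
```

>>> {"method": "play_rows", "body": {"series": [0,0,0,0,0,0,0,0,0,0,0,0,0,0,0,0,0,0,0,0], "jaw": 0}}

```text
time_s: 58.18
tcp_pos: [0.4503, 0.0328, 0.0716]
eef_rot: [-162.2, 89.8, 22.2]
contact_force: [-0.7, 1.7, 8.0]
gripper_width: 0.0079
```

Run:
```python
from h import *
go(.4528,.3655,.18,169.5)
```

```text
t 58.18 tcp [0.4503 0.0328 0.0716] jaw -175.67 spin 0.2587 (deg yaw -14.83 ) j1,j6 [ 29.3 -25. ] w 0.0079 F [-0.7  1.7  8. ]
tool delta now [-0.1081 -0.3316 -0.0278] after spin [-0.1081 -0.3277  0.058 ] tilt [ 0.0026  0.0011 -1.    ]
```

>>> {"method": "play_rows", "body": {"series": [-0.02,0,0,0,-0.03,0,0,0,-0.03,0,0,0,-0.03,0,0,0.085,0,0,0,0.085]}}

```text
time_s: 58.6
tcp_pos: [0.4523, 0.0331, 0.1865]
eef_rot: [-157.3, 89.5, 17.1]
contact_force: [1.1, 0.4, -0.5]
gripper_width: 0.0081
```

>>> {"method": "play_rows", "body": {"series": [0,0,0,0.089,0,-0.038,0.0066,0,0,-0.038,0.0066,0,0,-0.038,0.0066,0,0,-0.038,0.0066,0]}}

```text
time_s: 59.02
tcp_pos: [0.4507, 0.1879, 0.1809]
eef_rot: [-118.5, 89.9, 50.9]
contact_force: [0.7, -0.8, -0.4]
gripper_width: 0.0078
```

>>> {"method": "play_rows", "body": {"series": [0,-0.038,0.0066,0,0,-0.038,0.0066,0,0,-0.038,0.0066,0,0,-0.038,0.0066,0,0,-0.0237,0.0047,0]}}

```text
time_s: 59.43
tcp_pos: [0.4524, 0.3682, 0.1803]
eef_rot: [-115.8, 90.0, 53.7]
contact_force: [1.0, 0.2, -1.0]
gripper_width: 0.0073
```

>>> {"method": "play_rows", "body": {"series": [0.02,0,0,0,0.03,0,0,0,0.028,0,0,0,0,0,0,0,0,0,0,0]}}

```text
time_s: 59.85
tcp_pos: [0.4521, 0.364, 0.1016]
eef_rot: [71.1, 89.8, -119.5]
contact_force: [0.5, 0.1, -0.2]
gripper_width: 0.0077
```

>>> {"method": "play_rows", "body": {"series": [0,0,0,0,0,0,0,0,0,0,0,0,0,0,0,0,0,0,0,0]}}

```text
time_s: 60.27
tcp_pos: [0.4529, 0.3653, 0.1033]
eef_rot: [-112.4, 89.9, 57.0]
contact_force: [0.4, 0.4, -0.6]
gripper_width: 0.0076
```

Run:
```python
from h import *
go(.4528,.3655,.0536,169.5)
c=capture("side");crop(c,180,110,280,180,8,"pics/e4.png")
```

```text
t 60.27 tcp [0.4529 0.3653 0.1033] jaw 169.45 spin -0.0009 (deg yaw 0.05 ) j1,j6 [ 58.1 -68.7] w 0.0076 F [ 0.4  0.4 -0.6]
tool delta now [ 0.0497 -0.0001  0.0002] after spin [ 0.0497 -0.0001  0.0002] tilt [ 9.0e-04  1.4e-03 -1.0e+00]
```

View pics/e4.png

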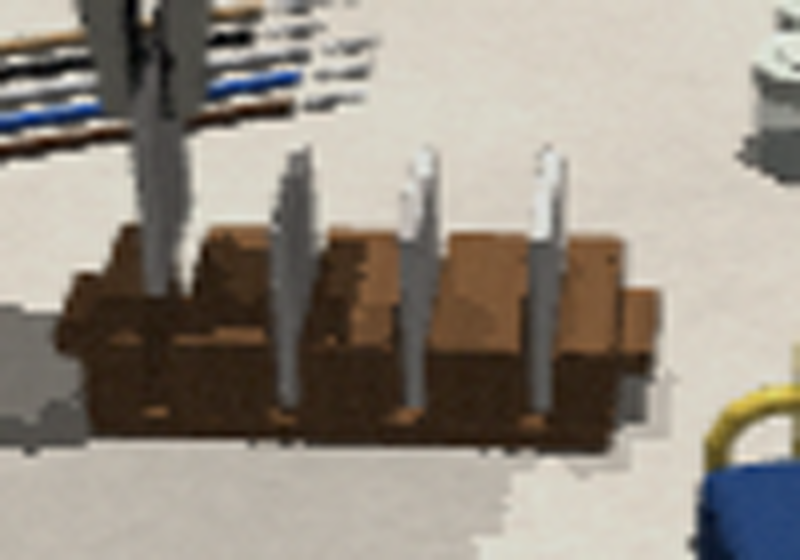

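>>> {"method": "play_rows", "body": {"series": [0.012,0,0,0,0.012,0,0,0,0.012,0,0,0,0.007,0,0,0,0,0,0,0]}}

```text
time_s: 60.73
tcp_pos: [0.4519, 0.3641, 0.0578]
eef_rot: [61.9, 89.9, -128.7]
contact_force: [-0.7, -0.4, -1.6]
gripper_width: 0.008
```

>>> {"method": "play_rows", "body": {"series": [0.004,0,0,0,0.004,0,0,0,0.001,0,0,0,0,0,0,0,0,0,0,0]}}

```text
time_s: 61.15
tcp_pos: [0.4537, 0.3658, 0.0531]
eef_rot: [-131.9, 89.8, 37.6]
contact_force: [-3.3, -4.3, 15.6]
gripper_width: 0.008
```

>>> {"method": "play_rows", "body": {"series": [0,0,0,0,0,0,0,0,0,0,0,0,0,0,0,0,0,0,0,0], "jaw": 20}}

```text
time_s: 61.57
tcp_pos: [0.4526, 0.365, 0.0501]
eef_rot: [69.6, 90.0, -120.9]
contact_force: [-0.0, -0.3, 0.7]
gripper_width: 0.0175
```

>>> {"method": "play_rows", "body": {"series": [-0.02,0,0,0,-0.03,0,0,0,-0.04,0,0,0,-0.04,0,0,0,-0.04,0,0,0]}}

```text
time_s: 61.98
tcp_pos: [0.4523, 0.3645, 0.2219]
eef_rot: [71.6, 90.0, -118.9]
contact_force: [-0.1, 0.2, -0.5]
gripper_width: 0.0176
```

>>> {"method": "play_rows", "body": {"series": [0,0.04,0,0,0,0.04,0,0,0,0.04,0,0,0,0.04,0,0,0,0.04,0,0]}}

```text
time_s: 62.4
tcp_pos: [0.4152, 0.1666, 0.2201]
eef_rot: [-68.2, 90.0, 101.2]
contact_force: [0.3, -0.1, 0.1]
gripper_width: 0.0171
```

>>> {"method": "play_rows", "body": {"series": [0,0.04,0,0,0,0.04,0,0,0,0.04,0,0,0,0.04,0,0,0,0.04,0,0]}}

```text
time_s: 62.82
tcp_pos: [0.3785, -0.0299, 0.2205]
eef_rot: [-144.9, 89.9, 24.6]
contact_force: [1.1, -0.5, -0.3]
gripper_width: 0.0174
```

>>> {"method": "play_rows", "body": {"series": [0,0.04,0,0,0,0.04,0,0,0,0.04,0,0,0,0.02,0,0,0,0,0,0]}}

```text
time_s: 63.23
tcp_pos: [0.3526, -0.1688, 0.2201]
eef_rot: [43.1, 90.0, -147.7]
contact_force: [0.5, 0.8, 1.2]
gripper_width: 0.0177
```

Run:
```python
from h import *
go(.5,-.2,.2,169.5)
s=capture("side");cv2.imwrite("pics/f_s.png",s["img"]);crop(s,170,110,310,210,5,"pics/f_sc.png")
t=capture("top");cv2.imwrite("pics/f_t.png",t["img"])
```

```text
t 63.23 tcp [ 0.3526 -0.1688  0.2201] jaw 169.23 spin -0.0047 (deg yaw 0.27 ) j1,j6 [  3.8 -14.6] w 0.0177 F [0.5 0.8 1.2]
tool delta now [ 0.02    0.0031 -0.1506] after spin [ 0.02    0.0038 -0.1506] tilt [-6.e-04 -4.e-04 -1.e+00]
```

View pics/f_s.png

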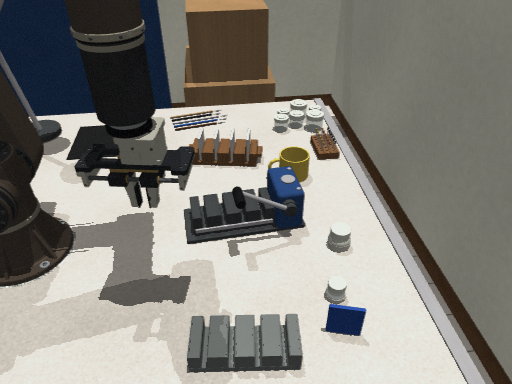

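View pics/f_sc.png

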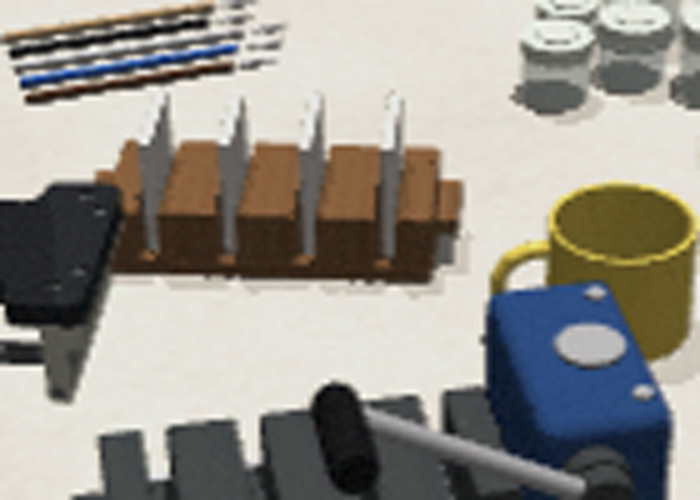

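View pics/f_t.png

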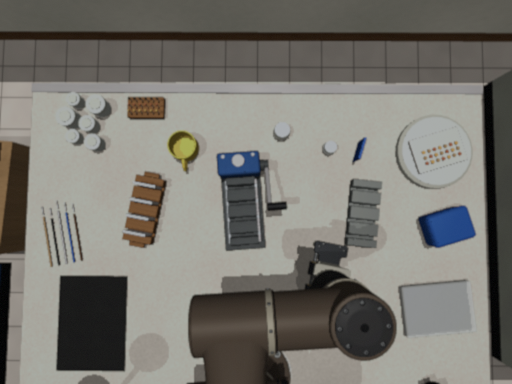

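Run:
```python
from plant import *
print(close_job())
```

```text
the job is handed in; nothing more can be done
None
```

I handed the job in at about 63 s of the 210 s allowed; no verdict was reported. All four white plates went from the rack into the press. I let go of them, pushed the lever down to its stop, and let it come back up. I then moved each plate to a slot of the wooden tray. The tray was knocked aside during the run, so I measured its position again before using it.

**Last checks:**
- The final side view shows four plates upright in the tray, their lower edges at the slot floors. The rack and press are empty and the lever is up. The mug, jars and blue look-alike are where they started, and the gripper is empty and well clear.
- At each of the eight placements the arm met the slot floor within about 1 mm of the height I had worked out. Contact was 10–17 N in seven of them and 4 N at the first tray slot.
- At the lever stop the force rose sharply to 28 N and then about 50 N. That came through the fingertips, not the arm or the gripper body. Pictures showed the handle at the bottom, and later back at rest.

**What disagreed:**
- The visible fingertips sit about 25 mm behind the reported TCP. The first four grips were therefore shallower than I planned, though they held, and I gripped lower for the tray moves.
- The two cameras differed by 1–2 mm in x, and by more in my rough reading of the tray's near slot edges. All of this was within the width of the slot mouths.
- The plates were not clear enough in the final top view to confirm anything there, so I relied on the side view.

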